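# Gauge a practice-finger peg, go and no-go

## Robot

A 7-joint arm with a two-finger parallel gripper is mounted at the origin on the work surface; the furniture and walls round the work are solid. World frame = base frame: x ahead of the robot, y to its left, z up, the work surface at z = 0. Lengths are in m, angles in rad, forces in N, time in s.
With the tool pointing down it reaches from about 0.425 to 0.875 m from the base axis. Payload 8.4 kg.
Tool frame: the origin (TCP) lies on the centre line of the jaws, within the pads' length; the fingertips stand 8 mm ahead of it and the grasp point (between the pads) lies 11 mm behind it; z points along the fingers, y is the direction in which the jaws open and shut (so a half turn about z gives the same grasp; the last joint's range is limited). The gripper opens to 85 mm and grips with 20 to 120 N. Pads are 22 mm wide; open, the fingers measure 114 mm over their backs; the gripper's body (76 mm by 85 mm) begins 54 mm behind the grasp point. The pads swing forward as they close: fully open they stand 13 mm farther back than shut.
Start: joints at [1.055, 0.333, 0.04, 1.465, -0.013, 1.343, -0.059], TCP at [0.263, -0.594, 0.239] pointing down, gripper open.
Joint ranges: [-2.58, 2.58], [-0.38, 2.09], [-1.3, 1.39], [0.25, 2.4], [-1.5, 4.64], [0.08, 2.09], [-2.65, 2.65]. Speed limits (rad/s): [2.22, 2.22, 2.79, 2.79, 3.14, 3.14, 3.14].

## Interface

Orientations are given as a 3x3 rotation matrix whose columns are the frame's x, y, z axes.
In Python, from station import env gives the robot as it stands.
- The arm moves only by the shell command python3 -m handwheel 'ROWS' [OPENING]. ROWS is JSON, a list of rows, each a list of 6 numbers: the shift along the tool's x, y, z in cm, then the turn, a rotation vector about the tool's x, y, z in degrees. A call has 1 to 10 rows; each row is the pose to reach, as a shift and turn from the pose commanded when the call began, along the tool's axes at that moment; what a row does not reach only later rows make up. A row lasts 1/8 s, in which the tool goes at most 62.5 mm and 10.7 degrees, less where a joint would pass 70% of its speed; a pose out of reach is approached as far as the arm can. A call with a gripper value outside its range is refused whole. OPENING is the closure in counts, from 0 (fully open) to 255 (shut), set as the call begins (- or left out, the last holds). The fingers move at their own pace and stop on an object; the grip force is fixed at half the most. Time passes only in rows, so rows that repeat a pose let the fingers close. It gives the time, the measured TCP pose, the force and the opening at its end, in the units of the state.
- env.sense(): the state, without advancing time (a new reading comes with each control period).
- env.camera(name): name is "scene" or "side" or "wrist"; returns a dict with "pixels" (480x640x3 uint8, red, green, blue), "vfov" (degrees; the focal length in pixels is half the picture's height over the tangent of half this angle, whatever the lens; pixels are square), "cx", "cy" (the principal point, pixels), "dist" ([k1, k2, p1, p2, k3] as OpenCV has them; the pictures are not rectified), "cam_to_world" (4x4, takes a point from camera to world coordinates). Camera axes: x right, y up, looking along -z (the intrinsics and any distortion apply to the point x, -y, -z); pixel columns grow to the right and rows downward; lengths in m; the calibration is good to about 2 mm. A picture is of the moment at which its call begins. There is no depth.
- env.hand_in(): hands the job in, once; it reports no verdict.
The state is a dict: "time": time; "joint_positions": joint angles; "qvel": joint speeds; "effort": joint torques, N m; "tcp_pos": TCP position; "ee_rot": TCP orientation; "force": force on the tool from outside, world axes, zero at the start; "moment": the same for the moment, N m; "opening": opening from 0.0 (shut) to 1.0 (fully open).
Only numpy, scipy, OpenCV 4.12 (cv2) and the standard library are available. Lean on these libraries where they do the work, as an engineer would, in place of code of your own. Each camera call takes 0.05 s, during which the arm holds its last target.

## Task

Check the practice-finger peg for size: take it out of the wooden holder and push its steel shank, upright and with its foot just clear of the gauge's base, into the flared mouth of the green go gauge and right through the gap until it is clear of the jaws at the back. Then press it in the same way into the flared mouth of the red no-go gauge, which must stop it, with a gentle steady 5 to 10 N for about a second; the jaws of both gauges are clamped up to 10 mm off their marks, so feel for them and never push either with more than about 12 N. Last, stand the peg fully home in the blue holder and let go, leaving everything else on the table as it is.

Things in the scene. Friction and masses are not known exactly. Their poses are not given: they have to be found in the camera images.
- peg_center (a point): Centre, half-way up, of the loose practice-finger peg (113 mm tall, about 0.12 kg, upright in the wooden holder at first). Steel shank 20 mm across from its foot, 56.5 mm below this point, up to a white collar 29 mm across, 3.5 to 7.5 mm above it. Grip the cream finger above: a 26 mm round from 7.5 to 43.5 mm above this point, then a dome up to 56.5 mm.
- peg_foot (a point): Centre of the flat underside of the peg's shank (the peg's lowest point).
- peg: The same peg; origin at its foot, z up along the peg.
- go_gauge: Green go gauge, fixed: base 96 x 94 x 8 mm, carrying a block of two upright steel jaws, tops 51 mm above the table. Origin: under the base's centre; +x from the mouth (robot side) to the back. Gap 21.5 mm wide, open above, parallel from x = -20 to +24 mm; its centre line is clamped anywhere within y = -6 to +6 mm, not measured. Shank clear at the back: its axis beyond x = 34 mm.
- nogo_gauge: Red no-go gauge, fixed: base as the green one's, same axes and origin, jaws alike but gap 15 mm wide, centred on y = 0. Its rigid jaw block is clamped anywhere up to 10 mm forward or back along x, not measured. The jaw edges at the flares' end stop the 20 mm shank with its axis at about x = -26.6 mm, plus or minus that shift.
- go_mouth (a point): Nominal middle of the green gauge's mouth, marked on the base: x = -28 mm, y = 0, 29 mm above the table; the true mouth lies up to 6 mm to either side. From it 45 degree flares narrow the opening from 37.5 mm to the 21.5 mm gap, 8 mm farther in. A foot 10 to 35 mm above the table is well between the jaws.
- nogo_mouth (a point): Nominal middle of the red gauge's mouth, marked on the base: x = -28 mm, y = 0, 29 mm above the table; the true mouth lies up to 10 mm nearer or farther along x. From it 45 degree flares narrow the opening from 31 mm to the 15 mm gap, 8 mm farther in.
- wait_holder: Light wooden holder block, 64 x 64 x 40 mm, fixed, with one round upright socket 24 mm in diameter and 30 mm deep at its centre; the peg starts in it. Origin: centre of its underside.
- passed_holder: Blue holder block for checked pegs, 64 x 64 x 40 mm, fixed, with one round upright socket 24 mm in diameter and 30 mm deep at its centre, mouth chamfered 2 mm. Origin: centre of its underside.
- passed_holder_floor (a point): Centre of the floor of the blue holder's socket, 10 mm above the table.
- dish: Loose bystander: small white six-sided glass dish, 52 x 52 x 21 mm; origin under its centre.
- lid: Loose bystander: round white jar lid, 52 mm across, 14 mm high; origin under its centre.
- pigment: Loose bystander: small pink and white pot, 32 mm across, 23 mm high; origin under its centre.
- polish_red: Loose bystander: red polish bottle with black cap, 27 x 34 x 74 mm; origin under its centre.
- buffer: Loose bystander: lilac buffer block, 26 x 93 x 25 mm; origin under its centre.

How it is judged:
By the outcome, as a careful person would: the job done as asked, in the order asked, and still so for the second after the job is handed in, with the robot touching nothing.
It also fails if it takes over 72 s, if anything falls off the work surface, if the arm or the gripper's body presses on something with over 40 N, if the wrist force passes 120 N, or if a joint passes its speed limit or range.

## Working session

There is one attempt and no reset: what is moved stays moved. The work goes in short steps, Python scripts to look and compute and a shell command to move; the robot and the scene stay as the last step left them, time stands still between calls to the robot, and variables do not carry over. Pictures are saved under pics/ and viewed, and the job is handed in when it is done.

```bash
mkdir -p pics; ls; cat > h.py <<'E'
import numpy as np, cv2
from station import env
def K(c):
    f=240/np.tan(np.radians(c['vfov'])/2)
    return np.array([[f,0,c['cx']],[0,f,c['cy']],[0,0,1.]])
def save(name,fn):
    c=env.camera(name); cv2.imwrite('pics/'+fn+'.png',c['pixels'][:,:,::-1])
    np.savez('pics/'+fn+'.npz',**{k:np.array(v) for k,v in c.items()}); return c
def load(fn): return {k:v for k,v in np.load('pics/'+fn+'.npz').items()}
def ray(c,uv):
    p=cv2.undistortPoints(np.array([[uv]],float),K(c),np.array(c['dist'],float))[0,0]
    T=c['cam_to_world']; d=T[:3,:3]@np.array([p[0],-p[1],-1.]); return T[:3,3],d
def onz(c,uv,z):
    o,d=ray(c,uv); return o+d*(z-o[2])/d[2]
def proj(c,P):
    T=c['cam_to_world']; p=np.linalg.inv(T)@np.append(P,1); p=np.array([p[0],-p[1],-p[2]])
    return cv2.projectPoints(p.reshape(1,1,3),np.zeros(3),np.zeros(3),K(c),np.array(c['dist'],float))[0][0,0]
def tri(obs):
    A=np.zeros((3,3));b=np.zeros(3)
    for c,uv in obs:
        o,d=ray(c,uv); d=d/np.linalg.norm(d); M=np.eye(3)-np.outer(d,d); A+=M;b+=M@o
    return np.linalg.solve(A,b)
def crop(fn,x0,y0,w,h,s,out):
    im=cv2.imread('pics/'+fn+'.png')[y0:y0+h,x0:x0+w]; cv2.imwrite('pics/'+out+'.png',cv2.resize(im,None,fx=s,fy=s,interpolation=cv2.INTER_CUBIC))
E
python3 - <<'E'
from h import *
for n in ['scene','side','wrist']:
    c=save(n,n+'0'); print(n,c['vfov'],c['cx'],c['cy'],c['dist'],np.round(c['cam_to_world'],3).tolist())
s=env.sense(); print(s)
E
```

```text
pics
scene 53.63626270282777 321.724223952225 234.83792384591644 [-0.12510635  0.          0.          0.          0.        ] [[-0.754, 0.43, -0.496, -0.01], [-0.656, -0.519, 0.547, 0.482], [-0.022, 0.738, 0.674, 0.71], [0.0, 0.0, 0.0, 1.0]]
side 56.377405652359634 314.7970591934935 232.93036016295477 [0.00941656 0.         0.         0.         0.        ] [[0.993, 0.051, -0.104, 0.375], [-0.116, 0.452, -0.884, -0.873], [0.002, 0.89, 0.455, 0.485], [0.0, 0.0, 0.0, 1.0]]
wrist 63.6721634536618 319.2404625238111 238.685560403415 [0.02268675 0.         0.         0.         0.        ] [[0.405, 0.876, 0.263, 0.329], [-0.914, 0.388, 0.115, -0.564], [-0.001, -0.287, 0.958, 0.372], [0.0, 0.0, 0.0, 1.0]]
{'time': 0.15, 'joint_positions': array([ 1.05478699,  0.3337667 ,  0.03985298,  1.46603518, -0.01337427,
        1.34327044, -0.05853136]), 'qvel': array([-2.36096350e-03, -1.38989057e-03,  7.18477334e-04, -1.45022931e-03,
        9.50189733e-05,  2.59188539e-03, -9.63772085e-04]), 'effort': array([ 3.56294753e-03, -6.59046865e+01,  1.36781886e+00, -4.05865967e+01,
        1.69493171e-02,  9.65385523e-03,  3.37345716e-05]), 'tcp_pos': array([ 0.26300583, -0.59406312,  0.23862972]), 'ee_rot': array([[ 9.14393388e-01,  4.04826378e-01, -5.79602593e-04],
       [ 4.04826781e-01, -9.14392770e-01,  1.06708689e-03],
       [-9.79994989e-05, -1.21037585e-03, -9.99999263e-01]]), 'force': array([ 0.35443136,  0.67880981, -0.3065947 ]), 'moment': array([ 0.03683255,  0.02736346, -0.00346149]), 'opening': 0.9989989869904667}
```

View pics/scene0.png

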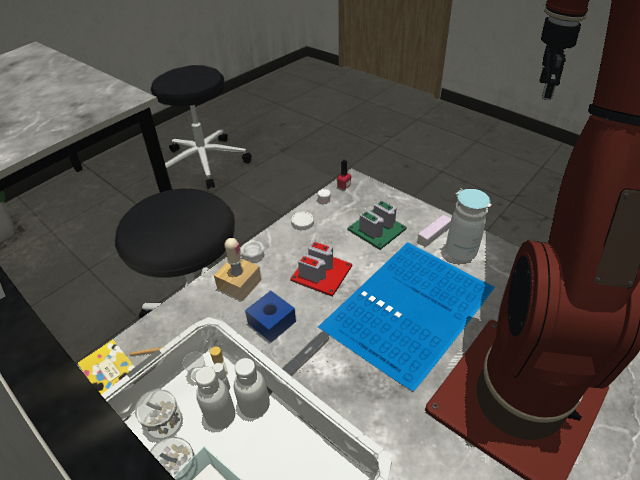

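View pics/side0.png

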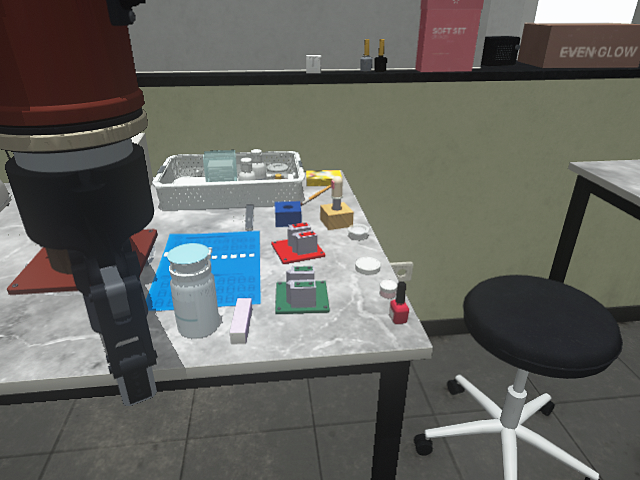

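View pics/wrist0.png

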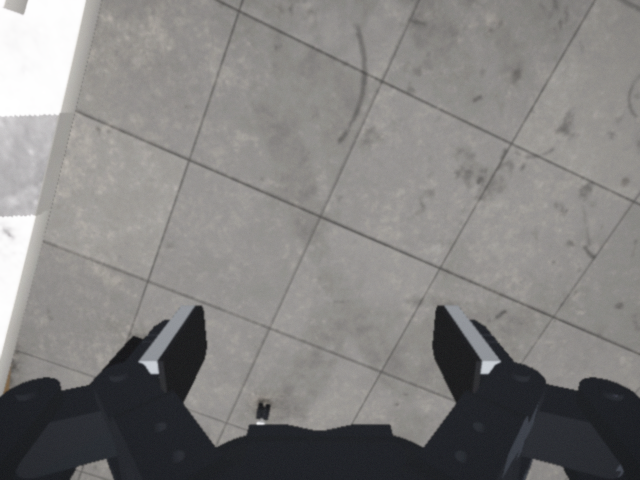

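Scene: peg in the wooden holder near (237,265), blue holder (270,315), red gauge (320,268), green gauge (378,222). The side view shows all of them too. I'll enlarge both.

```bash
python3 - <<'E'
from h import *
crop('scene0',200,225,180,120,4,'s0a'); crop('scene0',300,150,200,140,4,'s0b'); crop('side0',225,160,200,150,4,'d0a')
E
```

```text
(no output)
```

View pics/s0a.png

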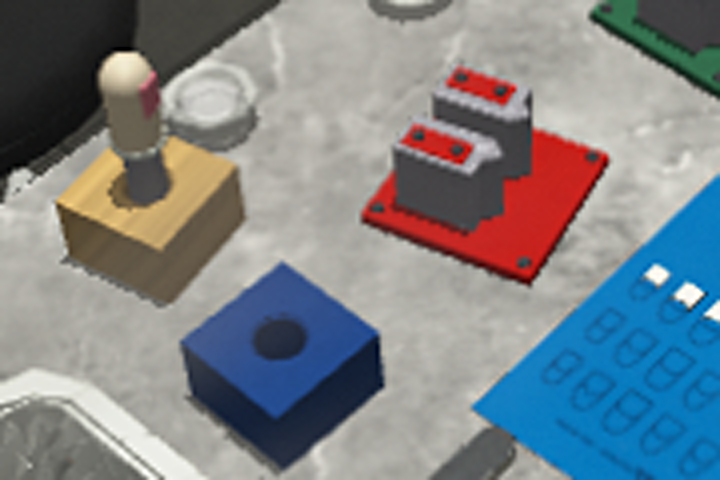

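View pics/s0b.png

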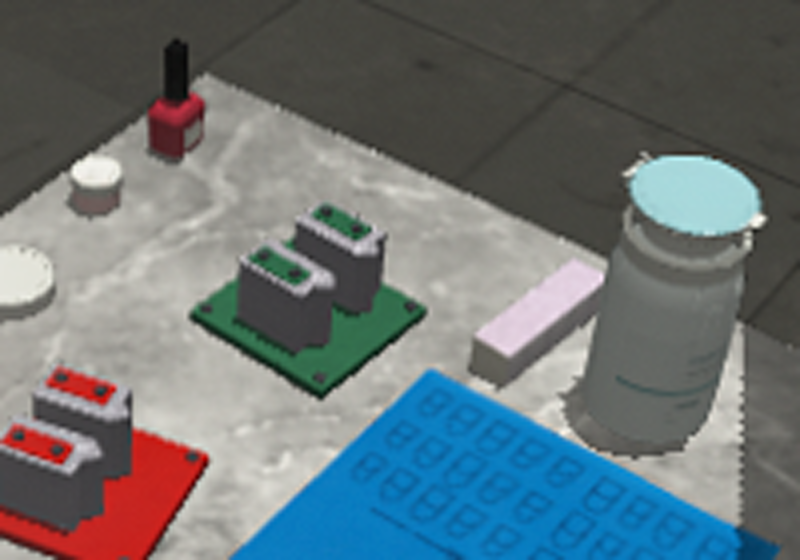

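View pics/d0a.png

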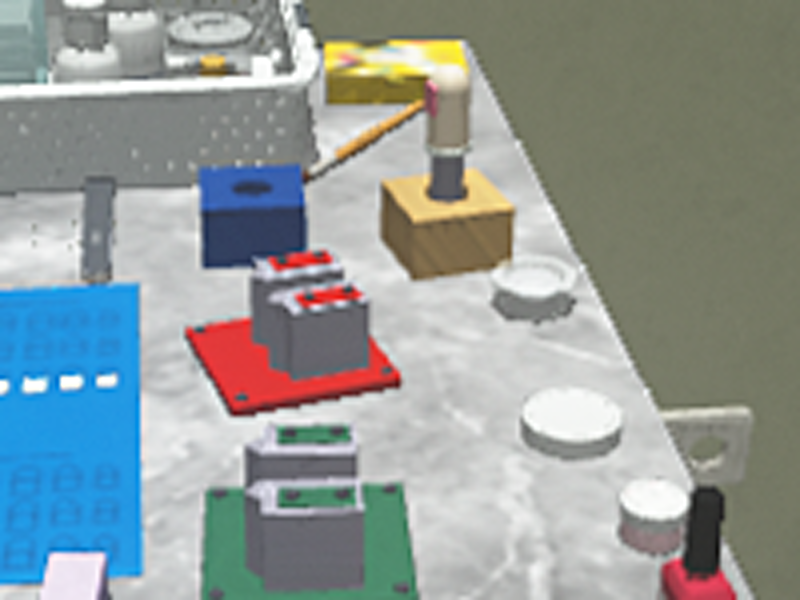

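```bash
python3 - <<'E'
from h import *
s=load('scene0');d=load('side0')
A=lambda x,y:(200+x/4,225+y/4); B=lambda x,y:(300+x/4,150+y/4); D=lambda x,y:(225+x/4,160+y/4)
def show(n,c,pts,z):
    for p in pts: print(n,np.round(onz(c,p,z)*1000,1)[:2])
show('red sc L,F,R',s,[A(363,213),A(530,274),A(608,155)],.008)
show('red sd L,F,R',d,[D(187,331),D(237,408),D(400,378)],.008)
show('green sc L,F,R',s,[B(190,313),B(322,392),B(427,310)],.008)
show('green sd',d,[D(207,487),D(404,484)],.008)
show('blue sc T,L,B,R,hole',s,[A(283,262),A(183,343),A(278,418),A(381,335),A(279,340)],.04)
show('blue sd TL,TR,FR,FL,hole',d,[D(200,168),D(303,167),D(306,218),D(202,218),D(252,188)],.04)
show('wood sc L,F,R',s,[A(57,203),A(160,250),A(240,168)],.04)
show('wood sd L,F,R,',d,[D(381,183),D(411,236),D(514,208)],.04)
print('dome top', tri([(s,A(124,52)),(d,D(451,66))]))
print('collar', tri([(s,A(140,152)),(d,D(448,150))]))
E
```

```text
red sc L,F,R [470.1  48.7]
red sc L,F,R [380.4  25.6]
red sc L,F,R [401.2 -61.4]
red sd L,F,R [382.2  17.9]
red sd L,F,R [405.4 -69.6]
red sd L,F,R [493.8 -48.1]
green sc L,F,R [ 477.  -141.1]
green sc L,F,R [ 383.5 -136.6]
green sc L,F,R [ 376.9 -227.4]
green sd [ 386.9 -142.3]
green sd [ 481.7 -150.5]
blue sc T,L,B,R,hole [455.6 114.9]
blue sc T,L,B,R,hole [455.8 178.1]
blue sc T,L,B,R,hole [393.4 179.3]
blue sc T,L,B,R,hole [390.7 116.9]
blue sc T,L,B,R,hole [423.9 148.7]
blue sd TL,TR,FR,FL,hole [396.6 174.9]
blue sd TL,TR,FR,FL,hole [461.4 169.2]
blue sd TL,TR,FR,FL,hole [456.3  92.2]
blue sd TL,TR,FR,FL,hole [395.   99.1]
blue sd TL,TR,FR,FL,hole [427.3 139.9]
wood sc L,F,R [566.8 159.8]
wood sc L,F,R [505.5 147.4]
wood sc L,F,R [515.3  85.8]
wood sd L,F,R, [507.2 138.6]
wood sd L,F,R, [514.8  60.3]
wood sd L,F,R, [582.   92.4]
dome top [0.54582722 0.11812333 0.12242847]
collar [0.54413677 0.12357677 0.06471361]
```

```bash
python3 -m handwheel '[[4.3,-4.6,-2,0,0,0],[8.6,-9.2,-4,0,0,0],[13,-13.8,-6,0,0,0],[17.3,-18.4,-6,0,0,0],[21.5,-23,-6,0,0,0]]' 0; python3 -c "
from h import *
s=env.sense();print(s['joint_positions'].round(4).tolist(),s['tcp_pos'].round(4),s['time'])"
```

```text
time: 0.78
tcp_pos: [0.3635, -0.3056, 0.2996]
ee_rot: [[0.914, 0.405, 0.001], [0.405, -0.914, -0.001], [0.0, 0.001, -1.0]]
force: [0.7, -0.4, -0.4]
opening: 1.002
[0.7787, -0.0427, -0.167, 1.771, -0.007, 1.4119, -0.541] [ 0.3635 -0.3056  0.2996] 0.775
```

```bash
python3 -m handwheel '[[4.3,-4.6,0,0,0,0],[8.6,-9.2,0,0,0,0],[13,-13.8,0,0,0,0],[17.3,-18.4,0,0,0,0],[21.5,-23,0,0,0,0],[21.5,-23,0,0,0,0],[21.5,-23,0,0,0,0]]' 0; python3 -c "
from h import *
s=env.sense();print(s['joint_positions'].round(4).tolist(),s['tcp_pos'].round(4),s['time'])
save('wrist','w1')"
```

```text
time: 1.65
tcp_pos: [0.4663, -0.0106, 0.299]
ee_rot: [[0.914, 0.405, -0.001], [0.405, -0.914, -0.0], [-0.001, -0.0, -1.0]]
force: [0.4, -1.9, -0.2]
opening: 1.004
[0.49, -0.0477, -0.5358, 1.7717, -0.0244, 1.4117, -1.1951] [ 0.4663 -0.0106  0.299 ] 1.65
```

View pics/w1.png

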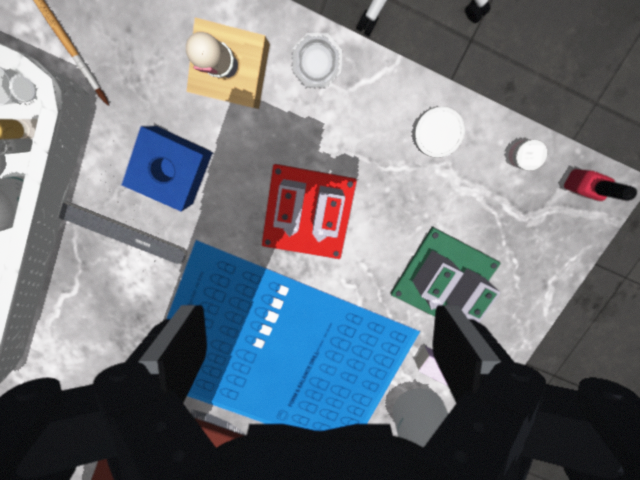

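Wrist view: wood holder (228,62), peg dome (207,50), blue holder hole (163,170), red base centre ~(309,212), green base centre ~(446,272). Enlarging for corners.

```bash
python3 - <<'E'
from h import *
crop('w1',110,10,170,210,3.5,'w1a'); crop('w1',250,150,120,120,5,'w1b');crop('w1',380,215,130,120,5,'w1c')
E
```

```text
(no output)
```

View pics/w1a.png

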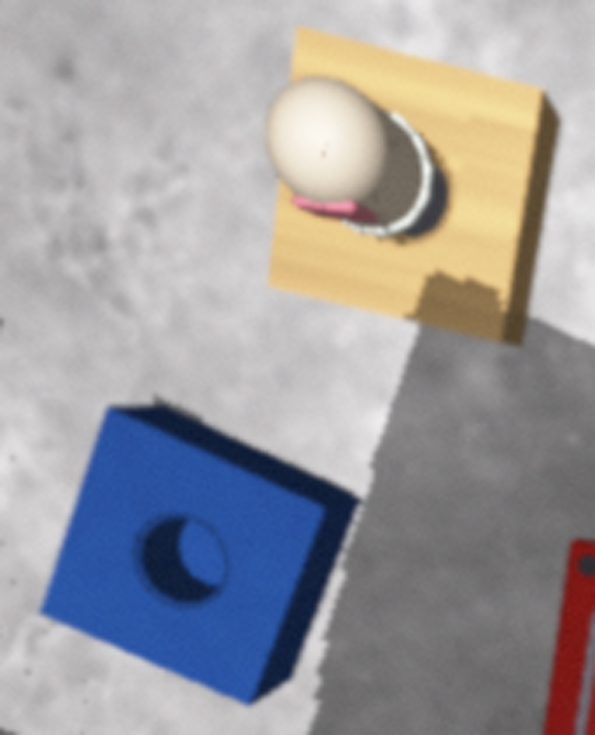

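View pics/w1b.png

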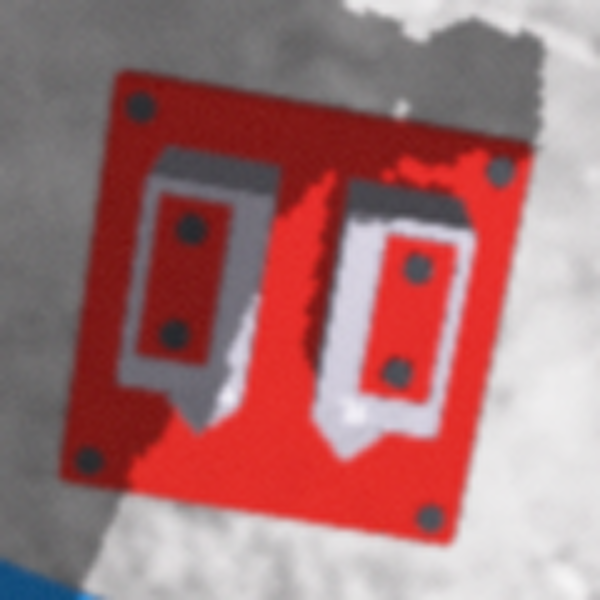

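View pics/w1c.png

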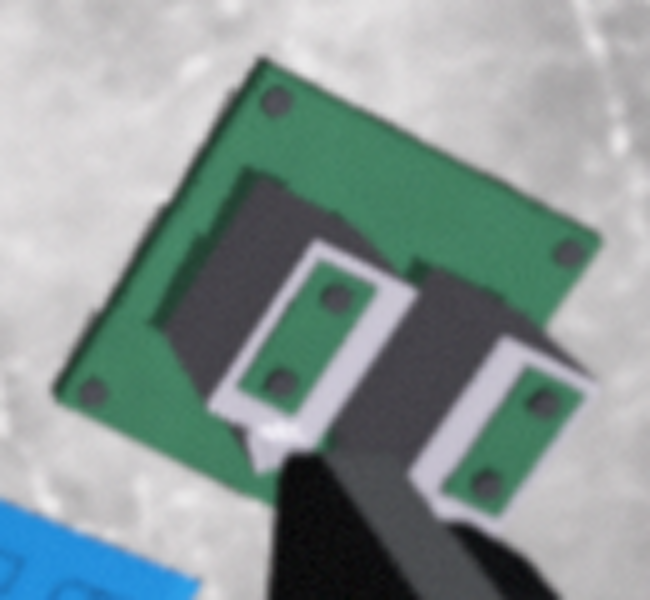

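```bash
cat > fit.py <<'E'
from h import *
from scipy.optimize import least_squares
def fit(c,pts,loc,z0):
    # rigid 2D fit of local points (x,y,z) to pixels
    def res(p):
        R=np.array([[np.cos(p[2]),-np.sin(p[2])],[np.sin(p[2]),np.cos(p[2])]])
        return np.concatenate([proj(c,np.append(R@np.array(l[:2])+p[:2],l[2]))-q for l,q in zip(loc,pts)])
    r=least_squares(res,z0); return r.x,np.round(r.fun,1)
def to_local(p,P):
    R=np.array([[np.cos(p[2]),np.sin(p[2])],[-np.sin(p[2]),np.cos(p[2])]]); return R@(P[:2]-p[:2])
E
python3 - <<'E'
from fit import *
c=load('w1')
print(c['cam_to_world'].round(3).tolist())
A=lambda x,y:(110+x/3.5,10+y/3.5);B=lambda x,y:(250+x/5,150+y/5);C=lambda x,y:(380+x/5,215+y/5)
# red: x 96? base 96(x) x 94(y)
r,e=fit(c,[B(122,72),B(533,146),B(450,545),B(62,482)],[(.048,.047,.008),(.048,-.047,.008),(-.048,-.047,.008),(-.048,.047,.008)],[.437,-.005,.25]); print('red',r,np.degrees(r[2]),e)
for p in [(200,432),(345,460),(278,195),(348,222),(245,400),(313,412)]: print('  ',p,to_local(r,onz(c,B(*p),.051)).round(4))
g,e=fit(c,[C(265,60),C(600,238),C(57,392)],[(.048,.047,.008),(.048,-.047,.008),(-.048,.047,.008)],[.43,-.185,-.05]); print('green',g,np.degrees(g[2]),e)
for p in [(415,290),(318,455),(505,338),(410,472),(262,470)]: print('  ',p,to_local(g,onz(c,C(*p),.051)).round(4))
b,e=fit(c,[A(110,408),A(325,508),A(250,702),A(42,610)],[(.032,.032,.04),(.032,-.032,.04),(-.032,-.032,.04),(-.032,.032,.04)],[.424,.148,0]); print('blue',b,np.degrees(b[2]),e)
print('hole',onz(c,A(185,560),.04))
w,e=fit(c,[A(298,28),A(545,92),A(507,342),A(268,285)],[(.032,.032,.04),(.032,-.032,.04),(-.032,-.032,.04),(-.032,.032,.04)],[.544,.12,.1]); print('wood',w,np.degrees(w[2]),e)
print('dome',onz(c,A(327,140),.110), 'px/r', proj(c,onz(c,A(327,140),.110)+[.013,0,0])-proj(c,onz(c,A(327,140),.110)))
E
```

```text
[[0.405, 0.876, 0.263, 0.533], [-0.914, 0.388, 0.117, 0.02], [0.0, -0.288, 0.958, 0.433], [0.0, 0.0, 0.0, 1.0]]
red [ 0.43801647 -0.00909591  0.24034072] 13.770509125784056 [-1.4 -0.8  1.4 -0.3  1.2  1.1 -1.2  0.3]
   (200, 432) [-0.0169  0.0151]
   (345, 460) [-0.0176 -0.0153]
   (278, 195) [0.0343 0.0074]
   (348, 222) [ 0.0314 -0.0072]
   (245, 400) [-0.0085  0.0071]
   (313, 412) [-0.0086 -0.007 ]
green [ 0.43090218 -0.18772016 -0.06884569] -3.9445672929198907 [ 0.1 -0.9  1.7 -0.  -1.8  1.2]
   (415, 290) [0.0234 0.0083]
   (318, 455) [-0.0185  0.0053]
   (505, 338) [ 0.0232 -0.0146]
   (410, 472) [-0.0125 -0.0144]
   (262, 470) [-0.0272  0.0141]
blue [ 0.42684731  0.14489211 -0.02976587] -1.7054590097504245 [-0.3 -1.1  0.7 -0.3  0.2  1.1 -0.6  0.6]
hole [0.42715508 0.14422892 0.04      ]
wood [0.54426522 0.11967507 0.19468392] 11.15456686306784 [ 0.4 -0.5  0.1 -0.7 -1.   0.5  0.5  0.8]
dome [0.54477765 0.12049175 0.11      ] px/r [  5.59841907 -17.64210979]
```

```bash
python3 -m handwheel '[[2,-1.4,0,0,0,-10],[4,-2.8,1,0,0,-20],[6,-4.2,3,0,0,-30],[8,-5.6,5,0,0,-40],[10,-7,7,0,0,-50],[12,-8.4,9,0,0,-60],[12.5,-8.8,11,0,0,-70],[12.5,-8.8,11,0,0,-80],[12.5,-8.8,11,0,0,-80],[12.5,-8.8,11,0,0,-80]]' 0; python3 -c "
from h import *
s=env.sense();print(s['joint_positions'].round(4).tolist(),s['tcp_pos'].round(4),s['time'])
save('wrist','w2')"
```

```text
time: 2.95
tcp_pos: [0.5455, 0.1197, 0.1894]
ee_rot: [[-0.234, 0.972, 0.0], [0.972, 0.234, -0.0], [-0.0, 0.0, -1.0]]
force: [-0.2, -0.6, 0.6]
opening: 1.0
[0.3406, 0.2585, -0.7363, 1.727, 0.184, 1.2264, -0.2052] [0.5455 0.1197 0.1894] 2.95
```

View pics/w2.png

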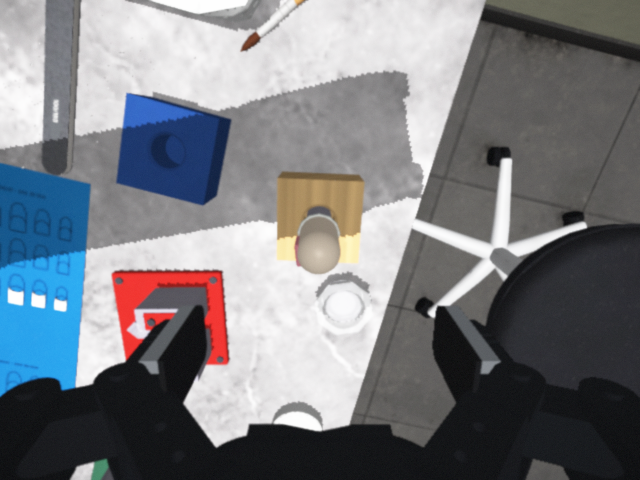

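```bash
python3 - <<'E'
from fit import *
crop('w2',100,80,300,200,2.6,'w2a')
c=load('w2')
for u in [(319,251),(320,253)]: print(onz(c,u,.11))
print(onz(c,(169,150),.04))
E
```

```text
[0.54445019 0.12168103 0.11      ]
[0.54530346 0.1206234  0.11      ]
[0.42837248 0.14761458 0.04      ]
```

View pics/w2a.png

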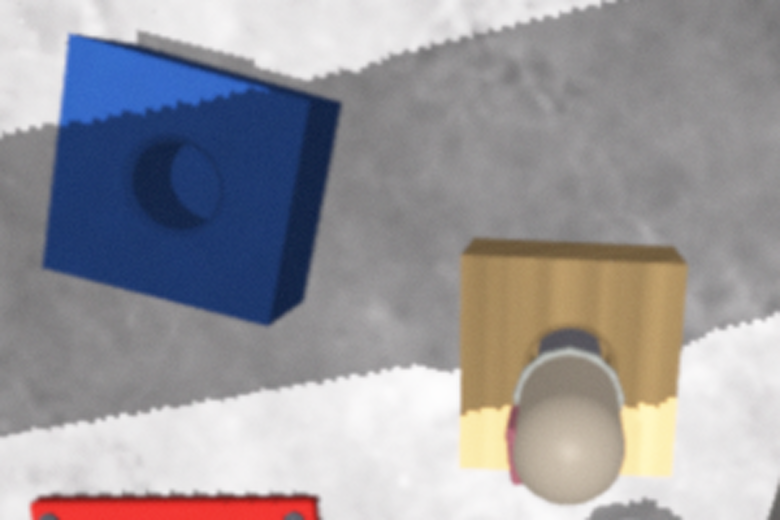

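```bash
python3 -m handwheel '[[0.1,0,3,0,0,0],[0.1,0,6,0,0,0],[0.1,0,8.5,0,0,0],[0.1,0,10.3,0,0,0],[0.1,0,10.3,0,0,0]]' 0; python3 -m handwheel '[[0,0,0,0,0,0],[0,0,0,0,0,0],[0,0,0,0,0,0],[0,0,0,0,0,0],[0,0,0,0,0,0],[0,0,0,0,0,0],[0,0,0,0,0,0],[0,0,0,0,0,0]]' 255;  python3 -c "
from h import *
s=env.sense();print(s['joint_positions'].round(4).tolist(),s['tcp_pos'].round(4),s['time'],s['force'],s['moment'])
save('wrist','w3')"
```

```text
time: 3.62
tcp_pos: [0.5444, 0.1215, 0.0854]
ee_rot: [[-0.239, 0.971, -0.002], [0.971, 0.239, -0.0], [0.0, -0.002, -1.0]]
force: [-0.1, -0.0, -0.1]
opening: 1.001
time: 4.62
tcp_pos: [0.5453, 0.1219, 0.0869]
ee_rot: [[-0.24, 0.971, 0.001], [0.971, 0.24, -0.0], [-0.0, 0.001, -1.0]]
force: [-2.1, -0.8, 5.4]
opening: 0.29
[0.2983, 0.3683, -0.7074, 1.8329, 0.2752, 1.0396, -0.2748] [0.5453 0.1219 0.0869] 4.625 [-2.08238614 -0.80479177  5.37779589] [-0.18338043  0.445608    0.00233313]
```

View pics/w3.png

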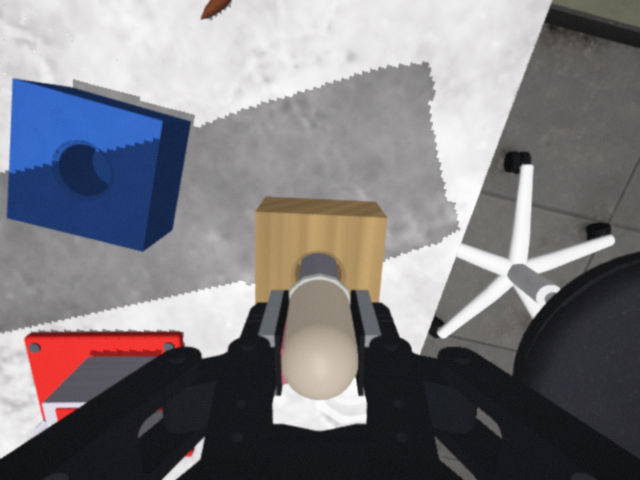

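```bash
python3 -m handwheel '[[0,0,-1,0,0,0],[0,0,-2.5,0,0,0],[0,0,-4.5,0,0,0],[0,0,-7,0,0,0],[0,0,-7,0,0,0],[0,0,-7,0,0,0]]';  python3 -c "
from h import *
s=env.sense();print(s['joint_positions'].round(4).tolist(),s['tcp_pos'].round(4),s['time'],s['force'],s['moment'])
save('side','d4');c=save('wrist','w4'); crop('d4',250,120,160,120,5,'d4a')"
```

```text
time: 5.42
tcp_pos: [0.5448, 0.1216, 0.1562]
ee_rot: [[-0.24, 0.971, 0.0], [0.971, 0.24, -0.0], [-0.0, -0.0, -1.0]]
force: [-1.6, -0.5, -1.8]
opening: 0.29
[0.3295, 0.2901, -0.7328, 1.766, 0.21, 1.1654, -0.224] [0.5448 0.1216 0.1562] 5.425 [-1.57128518 -0.49800999 -1.84856607] [0.01713626 0.02055377 0.01893883]
```

View pics/d4a.png

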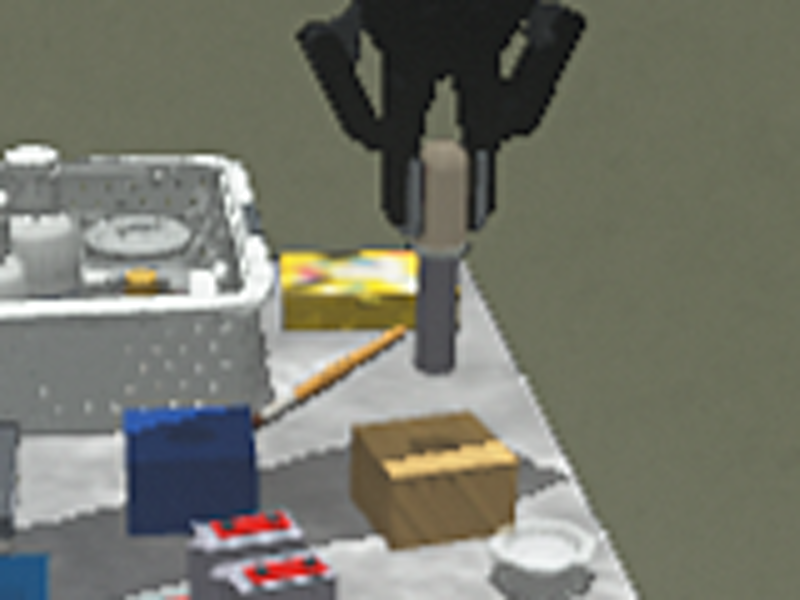

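View pics/w4.png

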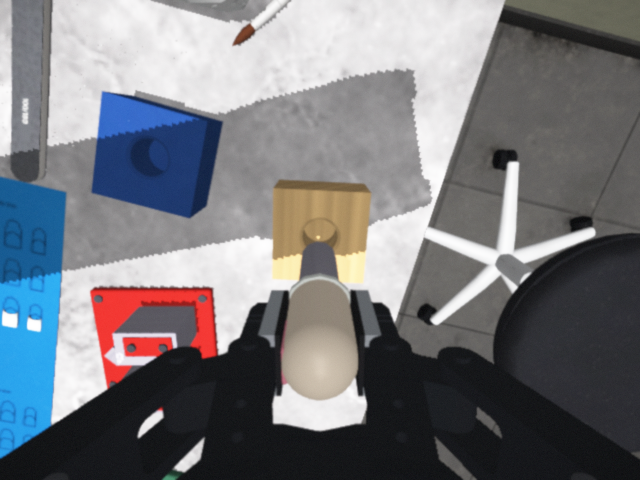

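```bash
python3 - <<'E'
from fit import *
c=load('w4');d=load('d4')
print('dome',onz(c,(319,361),.180), onz(c,(319,357),.18))
# side foot z: expected pixel for foot at z
for z in (.076,.080,.084): print(z,proj(d,np.array([.5448,.1216,z])))
crop('w4',240,180,160,240,2.5,'w4a')
T=c['cam_to_world']; 
for x0,y0 in [(.5448,.1216),(.5448,.1236)]:
  for z in (.0805,.18): print(proj(c,np.array([x0,y0,z])))
E
```

```text
dome [0.54422645 0.12073525 0.18      ] [0.54386902 0.12218477 0.18      ]
0.076 [336.65807977 194.18623647]
0.08 [336.69753154 192.64598385]
0.084 [336.73712167 191.10051161]
[320.45022996 257.1044842 ]
[321.3469307  359.12209826]
[321.29208156 253.89569266]
[322.83434978 353.8990952 ]
```

View pics/w4a.png

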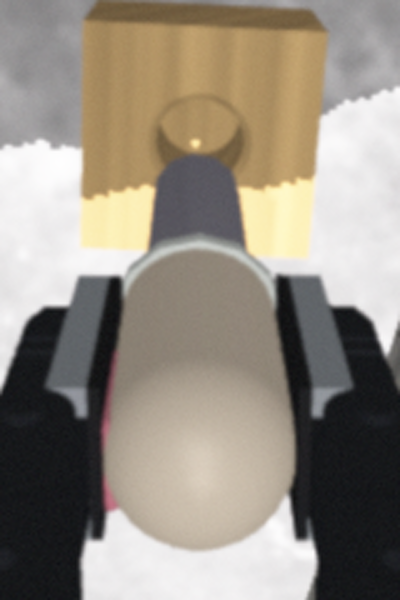

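```bash
python3 - <<'E'
from fit import *
s=load('scene0');d=load('side0');c=load('w1')
print('jar lid',tri([(s,(473,200)),(d,(189,255))]))
print('jar base side', onz(d,(197,334),0), 'buffer', onz(d,(241,315),.025), onz(c,(430,362),.025))
st=env.sense();R=st['ee_rot'];p=st['tcp_pos']
def G(x,y):
    a=-.0688;return np.array([.4309+x*np.cos(a)-y*np.sin(a),-.1877+x*np.sin(a)+y*np.cos(a)])
for x in(-.055,):
    t=G(x,-.0037);print(t, (R.T@np.array([*(t-p[:2]),.14-p[2]])*100).round(2))
E
```

```text
jar lid [ 0.25074567 -0.24846075  0.13695834]
jar base side [ 2.50014455e-01 -2.71373607e-01 -5.55111512e-17] buffer [ 0.32334432 -0.26172264  0.025     ] [ 0.33242511 -0.21613464  0.025     ]
[ 0.37577576 -0.18761023] [-25.97 -23.79   1.58]
```

```bash
python3 -m handwheel '[[-3.7,-3.4,0,0,0,3],[-7.4,-6.8,0,0,0,6],[-11.1,-10.2,0,0,0,9],[-14.8,-13.6,0,0,0,12],[-18.5,-17,0,0,0,15],[-22.2,-20.4,0,0,0,17.8],[-25,-23,0,0,0,17.8],[-26,-23.8,0,0,0,17.8],[-26,-23.8,0,0,0,17.8],[-26,-23.8,0,0,0,17.8]]';  python3 -c "
from h import *
s=env.sense();print(s['joint_positions'].round(4).tolist(),s['tcp_pos'].round(4),s['time'],s['force'],s['moment'])
save('scene','s5');c=save('wrist','w5'); crop('s5',320,150,160,120,5,'s5a')"
```

```text
time: 6.78
tcp_pos: [0.3769, -0.1864, 0.1561]
ee_rot: [[0.067, 0.998, -0.0], [0.998, -0.067, 0.001], [0.001, -0.0, -1.0]]
force: [0.3, -0.4, -1.2]
opening: 0.294
[0.8181, -0.0516, -0.4459, 2.0763, -0.0254, 1.1122, 0.3174] [ 0.3769 -0.1864  0.1561] 6.775 [ 0.27472166 -0.39167744 -1.18376417] [ 0.03200979 -0.01554615  0.05878039]
```

View pics/s5a.png

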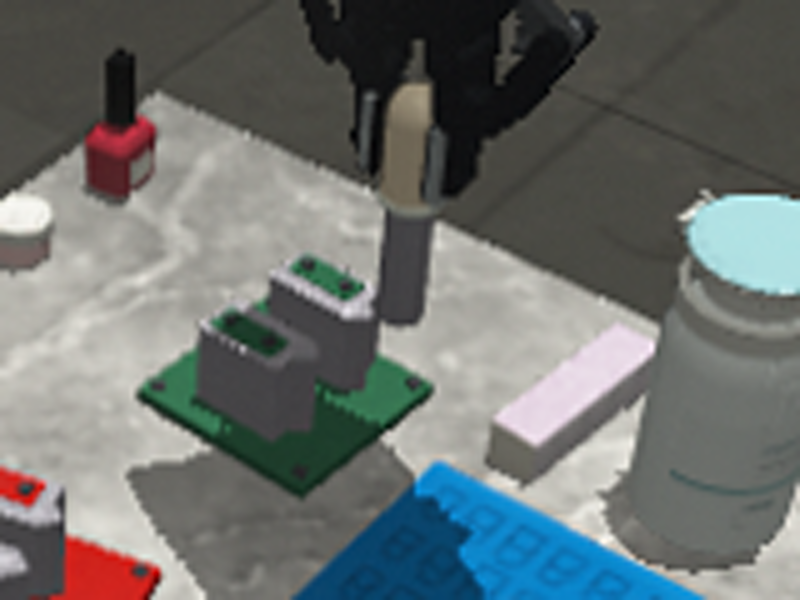

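View pics/w5.png

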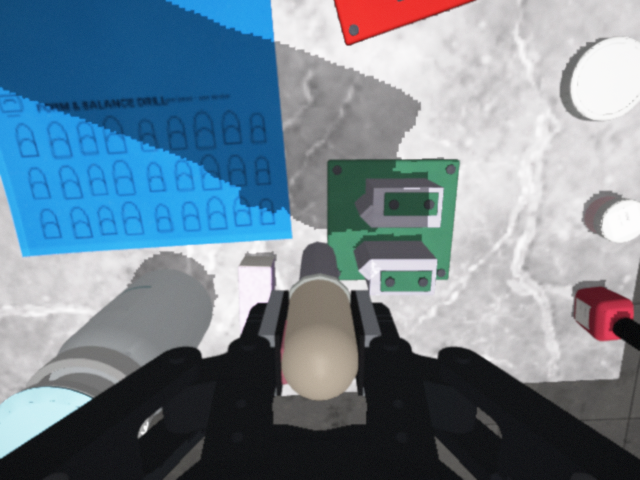

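```bash
python3 - <<'E'
from fit import *
crop('w5',230,150,240,160,3.3,'w5a')
E
```

```text
(no output)
```

View pics/w5a.png

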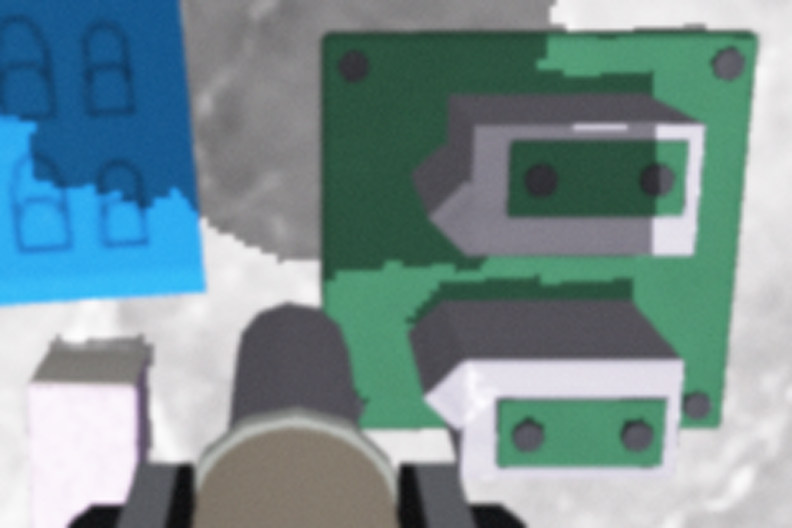

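```bash
python3 - <<'E'
from fit import *
c=load('w5'); C=lambda x,y:(230+x/3.3,150+y/3.3)
g,e=fit(c,[C(322,34),C(757,36),C(720,428)],[(-.048,.047,.008),(.048,.047,.008),(.048,-.047,.008)],[.43,-.185,-.05]); print('green',g,np.degrees(g[2]),e)
for p in [(467,256),(695,254),(460,360),(683,360),(430,215),(425,398)]:
    P=onz(c,C(*p),.051); print(p,P[:2].round(4),to_local(g,P).round(4))
print('buffer edge',onz(c,C(137,382),.025),onz(c,C(30,382),.025))
E
```

```text
green [ 0.42956076 -0.1890832  -0.0639033 ] -3.661389424448461 [-1.3 -0.   1.2 -1.2  0.   1.7]
(467, 256) [ 0.4104 -0.1793] [-0.0198  0.0085]
(695, 254) [ 0.4543 -0.1819] [0.0243 0.0088]
(460, 360) [ 0.4084 -0.2006] [-0.0204 -0.0128]
(683, 360) [ 0.4525 -0.2035] [ 0.0238 -0.0129]
(430, 215) [ 0.4035 -0.1707] [-0.0272  0.0167]
(425, 398) [ 0.4012 -0.2082] [-0.0271 -0.0209]
buffer edge [ 0.33989418 -0.21054232  0.025     ] [ 0.31630762 -0.20895357  0.025     ]
```

```bash
python3 -m handwheel '[[-0.14,0,2,0,0,0],[-0.14,0,4,0,0,0],[-0.14,0,6,0,0,0],[-0.14,0,6.7,0,0,0],[-0.14,0,6.7,0,0,0],[-0.14,0,6.7,0,0,0]]';  python3 -c "
from h import *
s=env.sense();print(s['ee_rot'].round(4).tolist(),s['tcp_pos'].round(4),s['time'],s['force'],s['moment'])
save('side','d6');c=save('wrist','w6'); crop('d6',240,180,160,120,5,'d6a')
crop('w6',240,60,280,210,2.8,'w6a')"
```

```text
time: 7.62
tcp_pos: [0.3768, -0.1891, 0.09]
ee_rot: [[0.068, 0.998, 0.001], [0.998, -0.068, -0.0], [-0.0, 0.001, -1.0]]
force: [-0.6, -0.3, -0.9]
opening: 0.288
[[0.068, 0.9977, 0.0009], [0.9977, -0.068, -0.0005], [-0.0004, 0.001, -1.0]] [ 0.3768 -0.1891  0.09  ] 7.625 [-0.61594163 -0.31568269 -0.86509786] [-0.004811    0.01148352  0.03128114]
```

View pics/d6a.png

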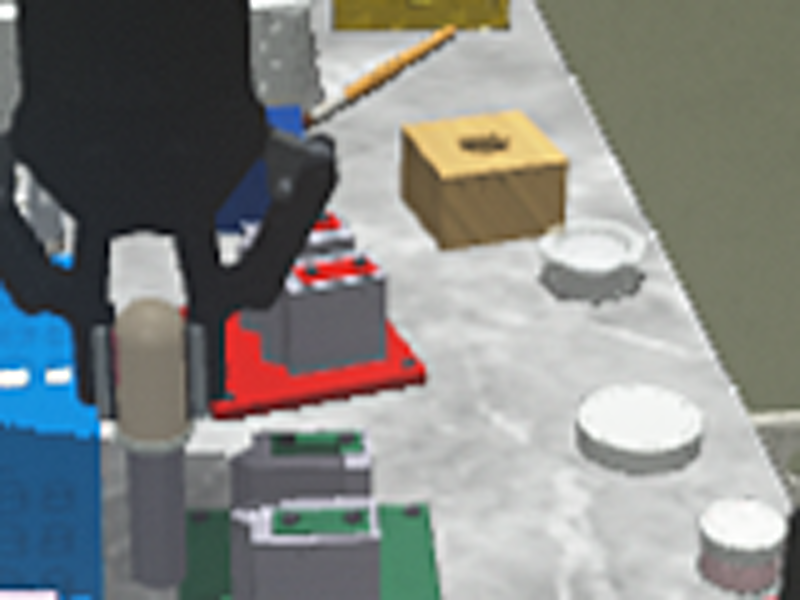

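View pics/w6a.png

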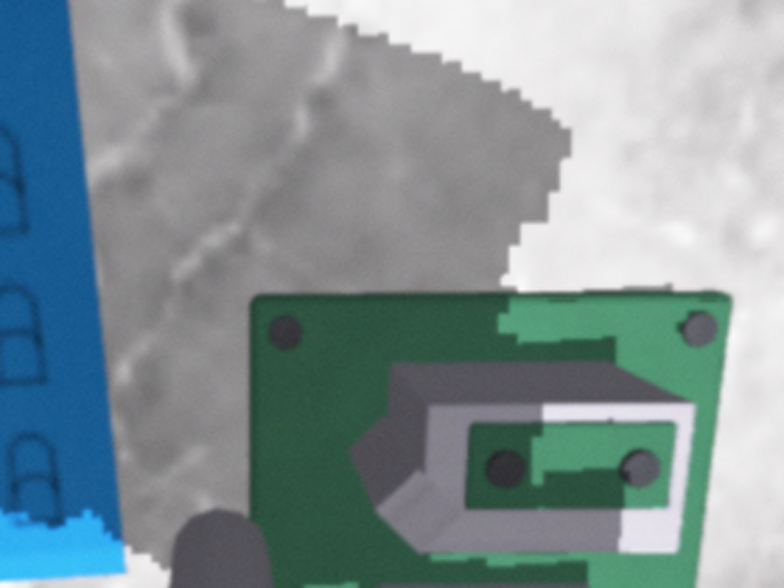

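```bash
python3 - <<'E'
from fit import *
c=load('w6'); C=lambda x,y:(240+x/2.8,60+y/2.8)
print('foot edge',onz(c,C(218,511),.0135))
a=onz(c,C(415,553),.051);b=onz(c,C(677,553),.051);print('jaw edge',a,b, 'slope',(b-a)[1]/(b-a)[0])
d=load('d6'); print('side foot', [proj(d,np.array([.3768,-.1891,z])).round(1) for z in (.010,.014,.018)], 240+158/5,180+588/5)
E
```

```text
foot edge [ 0.3760608  -0.18097575  0.0135    ]
jaw edge [ 0.40963017 -0.17902843  0.051     ] [ 0.45358552 -0.18203988  0.051     ] slope -0.06851149931368213
side foot [array([272.3, 295.2]), array([272.2, 293.4]), array([272.1, 291.6])] 271.6 297.6
```

```bash
python3 -m handwheel '[[0.2,0.7,0.05,0,0,0],[0.2,1.4,0.1,0,0,0],[0.2,2,0.1,0,0,0],[0.2,2,0.1,0,0,0],[0.2,2,0.1,0,0,0]]';  python3 -m handwheel '[[0,0.1,0,0,0,0],[0,0.2,0,0,0,0],[0,0.3,0,0,0,0],[0,0.4,0,0,0,0],[0,0.4,0,0,0,0]]'; python3 -c "
from h import *
s=env.sense();print(s['tcp_pos'].round(4),s['time'],s['force'],s['moment'])
"
```

```text
time: 8.35
tcp_pos: [0.3961, -0.1884, 0.0881]
ee_rot: [[0.068, 0.998, -0.0], [0.998, -0.068, 0.0], [0.0, -0.0, -1.0]]
force: [0.1, 0.3, -1.1]
opening: 0.289
time: 8.98
tcp_pos: [0.4004, -0.1887, 0.0883]
ee_rot: [[0.068, 0.998, 0.0], [0.998, -0.068, 0.0], [0.0, 0.0, -1.0]]
force: [-0.4, -0.5, -0.5]
opening: 0.289
[ 0.4004 -0.1887  0.0883] 8.975 [-0.41530515 -0.45421275 -0.49272827] [-0.02935124 -0.03800179 -0.01536417]
```

```bash
for i in 1 2; do python3 -m handwheel '[[0,0.07,0,0,0,0],[0,0.15,0,0,0,0],[0,0.15,0,0,0,0]]' | grep -E "tcp|force"; done; python3 -c "
from h import *
s=env.sense();print(s['tcp_pos'].round(4),s['time'],s['force'],s['moment'])
"
```

```text
tcp_pos: [0.4018, -0.1888, 0.0882]
force: [0.3, -0.0, -1.0]
tcp_pos: [0.4033, -0.1889, 0.0882]
force: [-0.8, -1.2, -1.9]
[ 0.4033 -0.1889  0.0882] 9.725 [-0.76185693 -1.20863994 -1.87846634] [ 0.03116512 -0.03737457  0.01366828]
```

```bash
for i in 1 2; do python3 -m handwheel '[[0,0.07,0,0,0,0],[0,0.15,0,0,0,0],[0,0.15,0,0,0,0]]' | grep -E "tcp|force"; python3 -c "
from h import *
s=env.sense();print(s['time'],s['force'].round(2),s['moment'].round(3))
"; done
```

```text
tcp_pos: [0.4049, -0.189, 0.0883]
force: [-0.4, -0.2, -0.7]
10.1 [-0.44 -0.17 -0.72] [-0.008  0.024 -0.064]
tcp_pos: [0.4063, -0.1891, 0.0883]
force: [-0.0, 0.5, -1.1]
10.475 [-0.02  0.5  -1.14] [0.017 0.027 0.028]
```

```bash
for i in 1 2 3; do python3 -m handwheel '[[0,0.07,0,0,0,0],[0,0.15,0,0,0,0],[0,0.15,0,0,0,0]]' | grep -E "tcp|force"; python3 -c "
from h import *
s=env.sense();print(s['time'],s['force'].round(2),s['moment'].round(3))
"; done
```

```text
tcp_pos: [0.4078, -0.1892, 0.0883]
force: [-1.0, 0.4, -1.3]
10.85 [-1.01  0.38 -1.28] [ 0.028 -0.039  0.062]
tcp_pos: [0.4094, -0.1893, 0.0883]
force: [0.8, 0.4, -1.0]
11.225 [ 0.81  0.42 -0.96] [-0.025  0.024  0.006]
tcp_pos: [0.4108, -0.1894, 0.0882]
force: [0.1, -0.1, -1.4]
11.6 [ 0.1  -0.07 -1.36] [0.047 0.037 0.037]
```

```bash
for i in 1 2 3; do python3 -m handwheel '[[0,0.1,0,0,0,0],[0,0.2,0,0,0,0],[0,0.3,0,0,0,0],[0,0.3,0,0,0,0]]' | grep -E "tcp|force"; python3 -c "
from h import *
s=env.sense();print(s['time'],s['force'].round(2),s['moment'].round(3))
"; done; python3 -c "
from h import *
c=save('wrist','w7');crop('w7',240,180,280,160,2.8,'w7a')"
```

```text
tcp_pos: [0.4138, -0.1896, 0.0882]
force: [0.4, 0.3, -0.5]
12.1 [ 0.43  0.25 -0.49] [0.045 0.039 0.05 ]
tcp_pos: [0.4168, -0.1898, 0.0883]
force: [0.9, 0.3, -1.0]
12.6 [ 0.94  0.34 -1.  ] [-0.026 -0.018 -0.027]
tcp_pos: [0.4198, -0.19, 0.0882]
force: [-0.2, 0.4, -1.0]
13.1 [-0.21  0.35 -0.95] [0.039 0.05  0.036]
```

View pics/w7a.png

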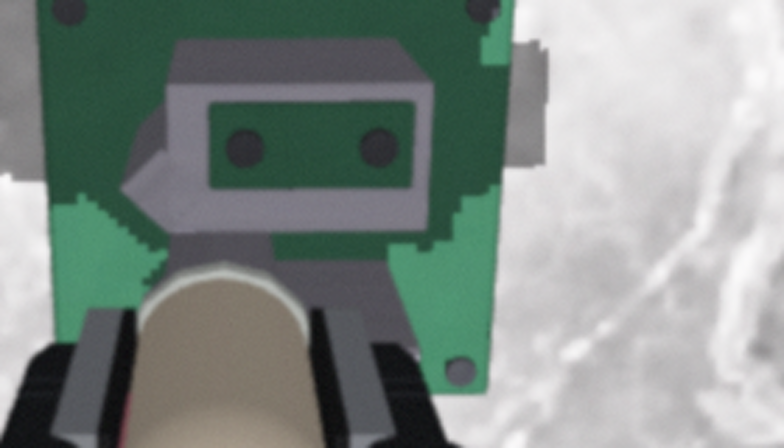

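```bash
for i in 1 2 3 4; do python3 -m handwheel '[[0,0.12,0,0,0,0],[0,0.24,0,0,0,0],[0,0.36,0,0,0,0],[0,0.5,0,0,0,0]]' | grep -E "tcp|force"; python3 -c "
from h import *
s=env.sense();print(s['time'],s['force'].round(2),s['moment'].round(3))
"; done
```

```text
tcp_pos: [0.4248, -0.1904, 0.0882]
force: [0.4, 0.4, -1.8]
13.65 [ 0.39  0.43 -1.77] [ 0.008 -0.005 -0.04 ]
tcp_pos: [0.4298, -0.1907, 0.0882]
force: [-0.1, -0.5, -0.6]
14.15 [-0.05 -0.47 -0.64] [ 0.057 -0.017  0.055]
tcp_pos: [0.4348, -0.1911, 0.0882]
force: [1.0, -0.7, -0.1]
14.65 [ 1.04 -0.73 -0.08] [-0.049 -0.007  0.03 ]
tcp_pos: [0.4397, -0.1914, 0.0882]
force: [-0.5, -0.3, -1.6]
15.15 [-0.48 -0.27 -1.63] [-0.002 -0.022 -0.011]
```

```bash
for i in 1 2 3 4 5 6 7; do python3 -m handwheel '[[0,0.12,0,0,0,0],[0,0.24,0,0,0,0],[0,0.36,0,0,0,0],[0,0.5,0,0,0,0]]' | grep -E "tcp|force"; done; python3 -m handwheel '[[0,0,0,0,0,0]]'; python3 -c "
from h import *
c=save('wrist','w8');c=save('side','d8');crop('d8',260,180,160,120,5,'d8a')"
```

```text
tcp_pos: [0.4447, -0.1918, 0.0882]
force: [-1.0, 0.2, -1.3]
tcp_pos: [0.4498, -0.1921, 0.0883]
force: [1.0, 1.5, -0.5]
tcp_pos: [0.4547, -0.1925, 0.0882]
force: [1.0, -0.3, -1.8]
tcp_pos: [0.4597, -0.1928, 0.0882]
force: [0.9, 0.6, -1.5]
tcp_pos: [0.4647, -0.1931, 0.0882]
force: [0.4, 0.3, -0.7]
tcp_pos: [0.4697, -0.1935, 0.0882]
force: [0.2, -0.8, -1.3]
tcp_pos: [0.4747, -0.1938, 0.0882]
force: [-0.3, 0.3, -1.4]
time: 18.77
tcp_pos: [0.4747, -0.1938, 0.0882]
ee_rot: [[0.068, 0.998, 0.0], [0.998, -0.068, 0.0], [0.0, 0.0, -1.0]]
force: [0.0, 0.3, -1.7]
opening: 0.292
```

View pics/w8.png

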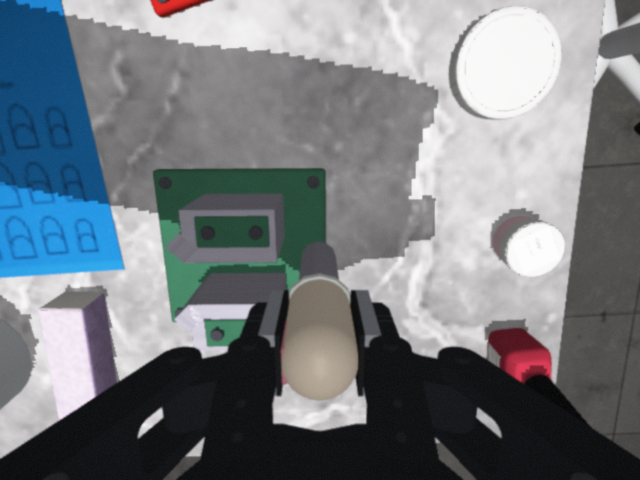

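View pics/d8a.png

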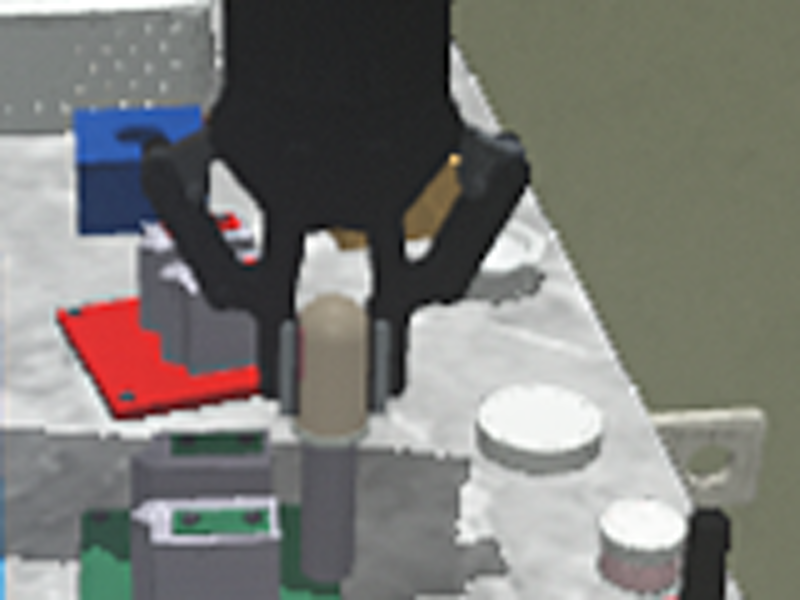

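```bash
python3 -m handwheel '[[0,0,-3,0,0,0],[0,0,-6,0,0,0],[1,-0.5,-7.2,0,0,0],[5,-2.7,-7.2,0,0,-5],[9,-5,-7.2,0,0,-10],[13,-7.1,-7.2,0,0,-15],[16,-8.8,-7.2,0,0,-17.7],[16.8,-9.2,-7.2,0,0,-17.7],[16.8,-9.2,-7.2,0,0,-17.7],[16.8,-9.2,-7.2,0,0,-17.7]]';  python3 -c "
from h import *
s=env.sense();print(s['joint_positions'].round(4).tolist(),s['tcp_pos'].round(4),s['time'],s['force'],s['moment'])
c=save('wrist','w9'); crop('w9',230,120,240,170,3.3,'w9a')"
```

```text
time: 20.12
tcp_pos: [0.3945, -0.0207, 0.1601]
ee_rot: [[-0.237, 0.972, -0.0], [0.972, 0.237, 0.0], [0.0, -0.0, -1.0]]
force: [-0.1, -0.2, -1.7]
opening: 0.285
[0.6271, -0.1183, -0.633, 2.1138, -0.0777, 1.1246, 0.2699] [ 0.3945 -0.0207  0.1601] 20.125 [-0.13601877 -0.19043176 -1.66419376] [ 0.04094117 -0.02634931  0.02048415]
```

View pics/w9.png

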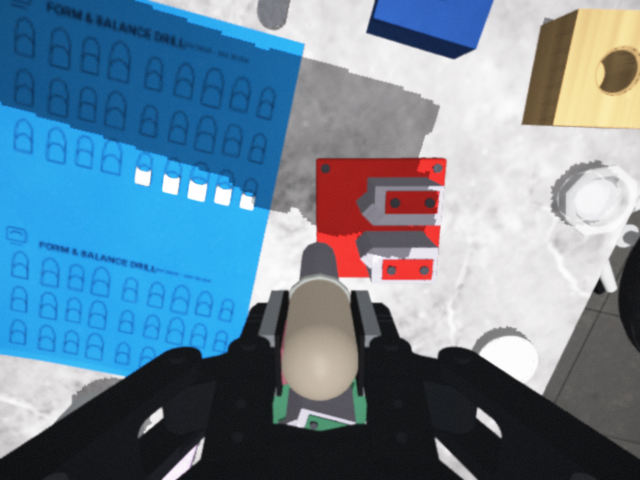

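View pics/w9a.png

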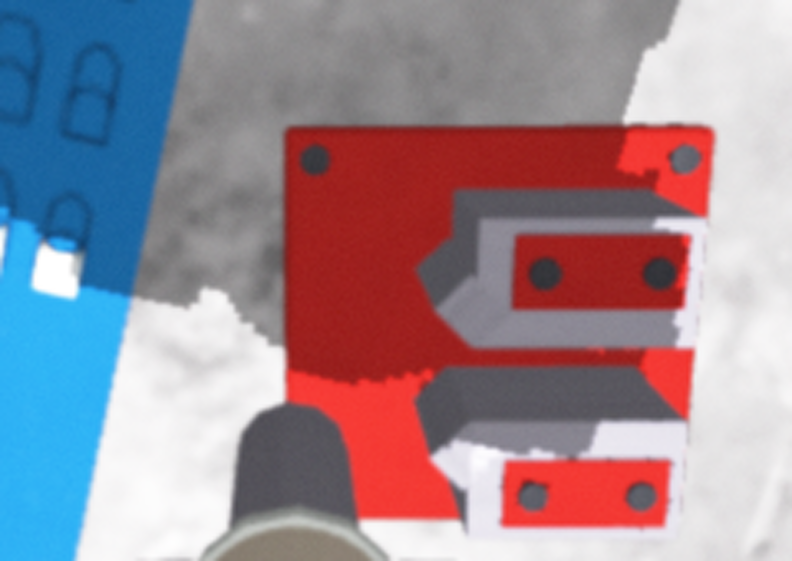

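```bash
python3 - <<'E'
from fit import *
c=load('w9'); C=lambda x,y:(230+x/3.3,120+y/3.3)
g,e=fit(c,[C(287,129),C(713,129)],[(-.048,.047,.008),(.048,.047,.008)],[.438,-.009,.24]); print('red',g,np.degrees(g[2]),e)
for p in [(470,347),(693,348),(467,421),(688,420),(437,310),(433,460)]:
    P=onz(c,C(*p),.051); print(p,P[:2].round(4),to_local(g,P).round(4))
s=env.sense();R=s['ee_rot'];print('tcp local',to_local(g,s['tcp_pos']), 'toolx',R[:,0].round(3),'tooly',R[:,1].round(3))
E
```

```text
red [ 0.43756372 -0.0090128   0.23608208] 13.526506759552511 [-1.7  0.   1.7  0.2]
(470, 347) [ 0.4252 -0.0029] [-0.0106  0.0088]
(693, 348) [0.4678 0.0072] [0.0332 0.0087]
(467, 421) [ 0.4289 -0.0178] [-0.0105 -0.0065]
(688, 420) [ 0.4716 -0.0071] [ 0.0336 -0.0062]
(437, 310) [0.4169 0.0027] [-0.0173  0.0162]
(433, 460) [ 0.4245 -0.0274] [-0.017  -0.0148]
tcp local [-0.04458852 -0.00128059] toolx [-0.237  0.972  0.   ] tooly [ 0.972  0.237 -0.   ]
```

```bash
python3 -m handwheel '[[0.23,0,2,0,0,0],[0.23,0,4,0,0,0],[0.23,0,6,0,0,0],[0.23,0,7.2,0,0,0],[0.23,0,7.2,0,0,0],[0.23,0,7.2,0,0,0]]';  python3 -m handwheel '[[0,0.3,0,0,0,0],[0,0.6,0,0,0,0],[0,0.9,0,0,0,0],[0,1.2,0,0,0,0],[0,1.5,0,0,0,0],[0,1.7,0,0,0,0],[0,1.9,0,0,0,0],[0,1.9,0,0,0,0]]'; python3 -c "
from h import *
s=env.sense();print(s['tcp_pos'].round(4),s['time'],s['force'],s['moment'])
c=save('wrist','w10'); crop('w10',230,120,240,170,3.3,'w10a')"
```

```text
time: 20.92
tcp_pos: [0.3942, -0.0178, 0.0888]
ee_rot: [[-0.238, 0.971, 0.001], [0.971, 0.238, 0.0], [-0.0, 0.001, -1.0]]
force: [-0.1, -0.3, -0.9]
opening: 0.287
time: 21.92
tcp_pos: [0.4123, -0.0131, 0.0882]
ee_rot: [[-0.238, 0.971, -0.0], [0.971, 0.238, 0.0], [0.0, 0.0, -1.0]]
force: [-1.0, -0.1, -1.2]
opening: 0.291
[ 0.4123 -0.0131  0.0882] 21.925 [-1.0199586  -0.05472181 -1.16377286] [0.0234528  0.03949986 0.00564594]
```

View pics/w10a.png

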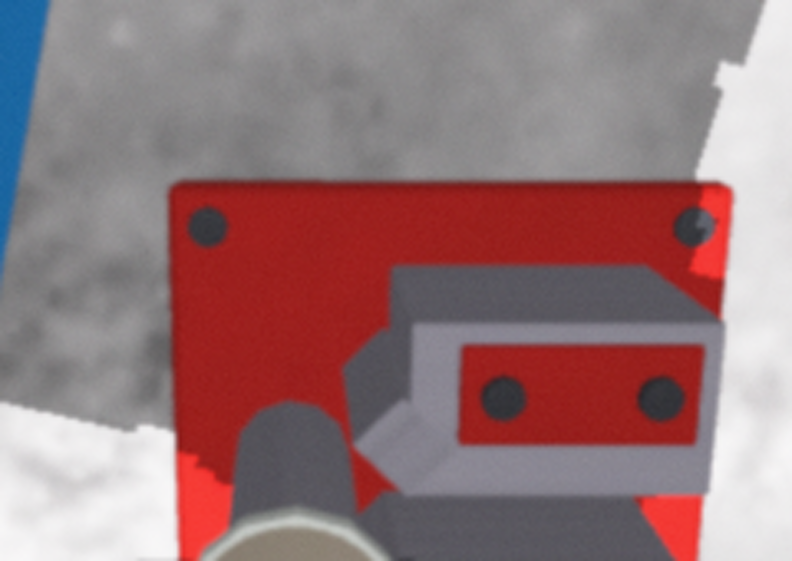

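```bash
for i in 1 2 3 4; do python3 -m handwheel '[[0,0.05,0,0,0,0],[0,0.1,0,0,0,0],[0,0.1,0,0,0,0]]' | grep -E "tcp|force"; done; python3 -m handwheel '[[0,0.05,0,0,0,0],[0,0.05,0,0,0,0]]' | grep -E "tcp|force"
```

```text
tcp_pos: [0.4132, -0.0129, 0.0882]
force: [0.3, -0.7, -1.3]
tcp_pos: [0.4142, -0.0126, 0.0882]
force: [-0.4, 1.1, -1.1]
tcp_pos: [0.4151, -0.0124, 0.0882]
force: [-0.1, -0.2, -0.6]
tcp_pos: [0.4162, -0.0122, 0.0883]
force: [-1.4, -0.1, -1.0]
tcp_pos: [0.4166, -0.0121, 0.0882]
force: [-0.5, -0.8, -1.9]
```

```bash
for i in 1 2 3 4; do python3 -m handwheel '[[0,0.05,0,0,0,0],[0,0.05,0,0,0,0]]' | grep -E "tcp|force"; done
```

```text
tcp_pos: [0.4171, -0.0119, 0.0883]
force: [-0.2, -0.7, -0.6]
tcp_pos: [0.4176, -0.0118, 0.0882]
force: [0.3, 0.3, -0.6]
tcp_pos: [0.4181, -0.0117, 0.0883]
force: [-0.1, -0.1, -1.3]
tcp_pos: [0.4185, -0.0116, 0.0882]
force: [0.2, -0.8, -1.6]
```

```bash
for i in 1 2 3; do python3 -m handwheel '[[0,0.04,0,0,0,0],[0,0.04,0,0,0,0]]' | grep -E "tcp|force"; done
```

```text
tcp_pos: [0.4189, -0.0115, 0.0883]
force: [-0.2, -0.3, -1.2]
tcp_pos: [0.4193, -0.0114, 0.0883]
force: [0.1, -0.3, -0.6]
tcp_pos: [0.4197, -0.0113, 0.0882]
force: [0.9, -0.1, -1.2]
```

```bash
for i in 1 2 3; do python3 -m handwheel '[[0,0.04,0,0,0,0],[0,0.04,0,0,0,0]]' | grep -E "tcp|force"; done
```

```text
tcp_pos: [0.4201, -0.0112, 0.0883]
force: [0.5, -0.8, -0.4]
tcp_pos: [0.4205, -0.0111, 0.0882]
force: [-0.2, -0.5, -1.4]
tcp_pos: [0.4209, -0.011, 0.0883]
force: [-0.8, -0.3, -0.7]
```

```bash
for i in 1 2; do python3 -m handwheel '[[0,0.03,0,0,0,0],[0,0.03,0,0,0,0]]' | grep -E "tcp|force"; done
```

```text
tcp_pos: [0.4212, -0.0109, 0.0883]
force: [0.2, -0.1, -1.5]
tcp_pos: [0.4214, -0.0109, 0.0882]
force: [0.3, 1.1, -0.8]
```

```bash
for i in 1 2; do python3 -m handwheel '[[0,0.03,0,0,0,0],[0,0.03,0,0,0,0]]' | grep -E "tcp|force"; done
```

```text
tcp_pos: [0.4216, -0.0109, 0.0882]
force: [-0.7, -1.2, -0.8]
tcp_pos: [0.4218, -0.0109, 0.0881]
force: [-1.8, -0.7, -1.4]
```

```bash
for i in 1 2; do python3 -m handwheel '[[0,0.02,0,0,0,0],[0,0.02,0,0,0,0]]' | grep -E "tcp|force"; done;  python3 -c "
from h import *
s=env.sense();print(s['time'],s['moment'])"
```

```text
tcp_pos: [0.4219, -0.0109, 0.0881]
force: [-2.6, -1.0, -1.4]
tcp_pos: [0.4221, -0.0108, 0.0881]
force: [-3.0, -2.5, -0.6]
27.725 [-0.76718319  0.91943438  0.01236086]
```

```bash
python3 -m handwheel '[[-0.06,0,0,0,0,0],[-0.06,0,0,0,0,0]]' | grep -E "tcp|force"; python3 -m handwheel '[[0,0.02,0,0,0,0],[0,0.02,0,0,0,0]]' | grep -E "tcp|force";   python3 -c "
from h import *
s=env.sense();print(s['time'],s['moment'])"
```

```text
tcp_pos: [0.4223, -0.0111, 0.0882]
force: [-3.3, -1.5, -0.9]
tcp_pos: [0.4224, -0.0111, 0.0881]
force: [-4.3, -1.5, -0.6]
28.225 [-0.41001273  1.24942886  0.07185769]
```

```bash
python3 -m handwheel '[[-0.01,0.02,0,0,0,0],[-0.01,0.04,0,0,0,0]]' | grep -E "tcp|force"; python3 -m handwheel '[[0,0.02,0,0,0,0]]' | grep -E "tcp|force"
```

```text
tcp_pos: [0.4225, -0.0112, 0.0881]
force: [-6.3, -1.1, 0.7]
tcp_pos: [0.4226, -0.0111, 0.0881]
force: [-6.5, -1.4, 2.6]
```

```bash
python3 -m handwheel '[[0,0.02,0,0,0,0],[0,0.02,0,0,0,0],[0,0.02,0,0,0,0]]' | grep -E "tcp|force"; python3 -c "
from h import *
s=env.sense();print(s['time'],s['moment'],s['force'])"
```

```text
tcp_pos: [0.4227, -0.0111, 0.0881]
force: [-7.2, -2.2, 1.5]
28.975 [-0.43433002  1.93636205 -0.03216101] [-7.23561986 -2.17941175  1.50402996]
```

```bash
for i in 1 2 3 4; do python3 -m handwheel '[[0,0,0,0,0,0],[0,0,0,0,0,0],[0,0,0,0,0,0]]' | grep -E "time|force"; done; python3 -c "
from h import *
s=env.sense();print(s['time'],s['moment'],s['tcp_pos']); save('side','d11'); c=save('wrist','w11'); crop('d11',240,150,160,120,5,'d11a')"
```

```text
time: 29.35
force: [-7.0, -2.4, 2.7]
time: 29.72
force: [-7.8, -2.4, 2.0]
time: 30.1
force: [-7.1, -2.4, 2.8]
time: 30.48
force: [-7.4, -2.2, 3.1]
30.475 [-0.48204982  2.03125147 -0.01432653] [ 0.42266075 -0.01112859  0.08807132]
```

View pics/d11a.png

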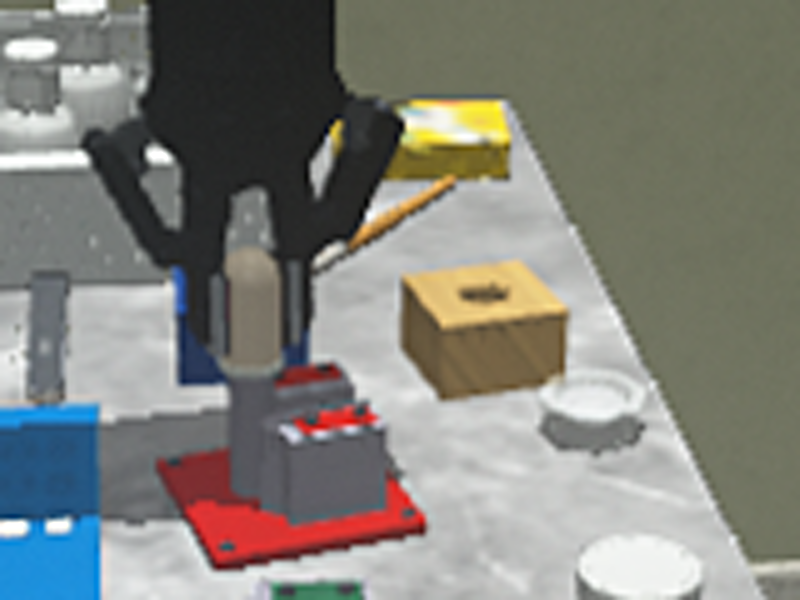

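View pics/w11.png

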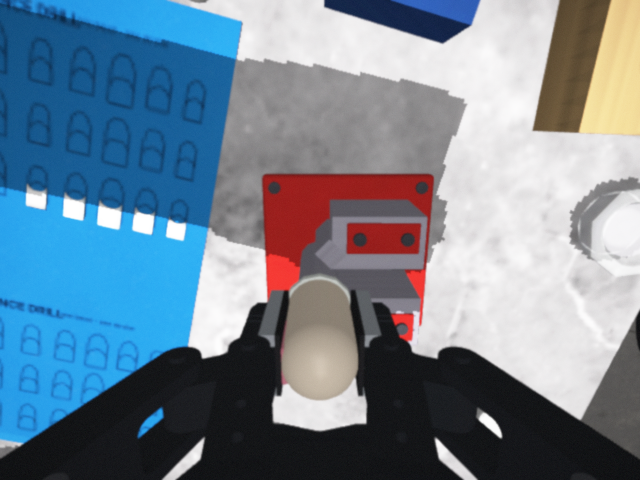

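```bash
python3 -m handwheel '[[0,-0.5,0,0,0,0],[0,-1.5,0,0,0,0],[0,-1.6,-2.5,0,0,0],[0,-1.6,-5.5,0,0,0],[0.5,-1.6,-7.2,0,0,0],[4.5,0,-7.2,0,0,0],[9,2,-7.2,0,0,0],[13,3.6,-7.2,0,0,0],[15.1,4.2,-7.2,0,0,0],[15.1,4.2,-7.2,0,0,0]]'; python3 -m handwheel '[[0,0,0,0,0,0],[0,0,0,0,0,0]]';python3 -c "
from h import *
s=env.sense();print(s['joint_positions'].round(4).tolist(),s['tcp_pos'].round(4),s['time'],s['force'],s['moment'])
c=save('wrist','w12'); crop('w12',200,120,240,180,3.3,'w12a')
c=save('scene','s12'); crop('s12',180,190,200,160,4,'s12a')"
```

```text
time: 31.82
tcp_pos: [0.4282, 0.1473, 0.1605]
ee_rot: [[-0.241, 0.97, 0.001], [0.97, 0.241, 0.001], [0.001, 0.001, -1.0]]
force: [-0.4, -0.6, -1.1]
opening: 0.283
time: 32.08
tcp_pos: [0.4284, 0.1444, 0.1602]
ee_rot: [[-0.237, 0.972, 0.0], [0.972, 0.237, -0.0], [-0.001, 0.0, -1.0]]
force: [1.1, 0.2, -2.4]
opening: 0.283
[0.4431, 0.0423, -0.8692, 1.9913, 0.0364, 1.1233, -0.2026] [0.4284 0.1444 0.1602] 32.075 [ 1.12883268  0.18154462 -2.39537864] [-0.00847473  0.02195735  0.03669206]
```

View pics/w12.png

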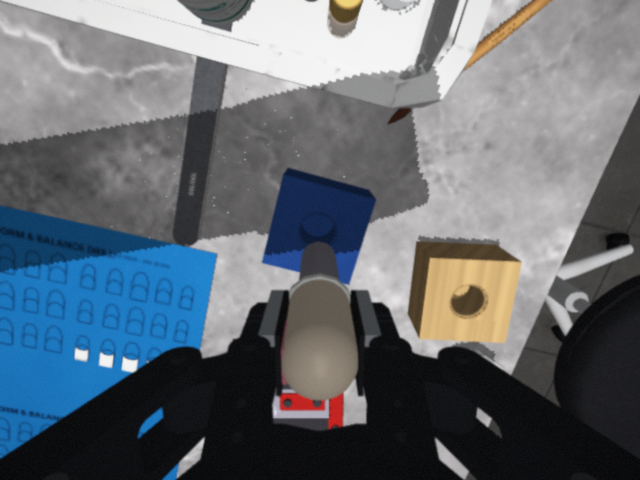

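View pics/w12a.png

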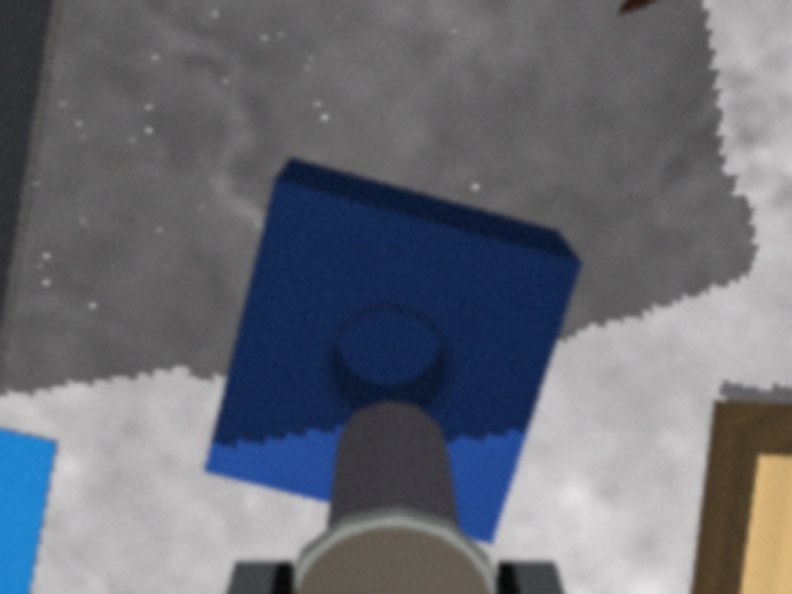

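View pics/s12a.png

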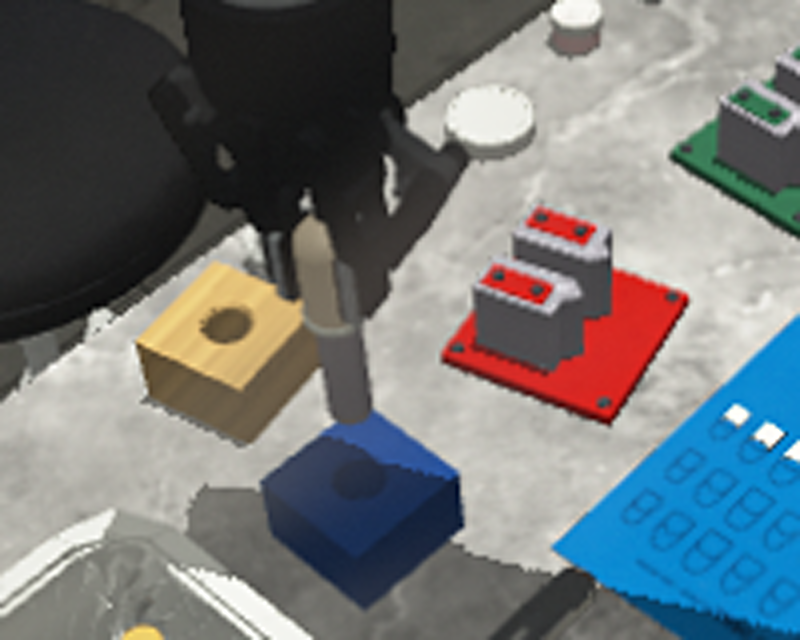

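```bash
python3 - <<'E'
from fit import *
c=load('w12'); C=lambda x,y:(200+x/3.3,120+y/3.3)
b,e=fit(c,[C(277,183),C(580,264),C(490,541),C(206,470)],[(-.032,.032,.04),(.032,.032,.04),(.032,-.032,.04),(-.032,-.032,.04)],[.427,.146,-.03]); print('blue',b,e)
print('hole ctr guess',onz(c,C(388,357),.04), 'rim top',onz(c,C(388,303),.04),'L',onz(c,C(325,357),.04),'R',onz(c,C(452,357),.04))
s=env.sense();R=s['ee_rot'];p=s['tcp_pos'];print(p)
for t in (b[:2],onz(c,C(388,357),.04)[:2]): print((R.T@np.array([*(t-p[:2]),0])*100).round(2))
P=p[:2]
print('foot edge', onz(c,C(392,402),.084))
E
```

```text
blue [ 0.42655362  0.14606912 -0.02763991] [-0.7 -1.2  0.9 -0.3  0.8  1.3 -0.9  0.7]
hole ctr guess [0.42583434 0.14877837 0.04      ] rim top [0.42315636 0.15984763 0.04      ] L [0.41321283 0.14571077 0.04      ] R [0.43865787 0.1518942  0.04      ]
[0.42849731 0.14470903 0.16029428]
[ 0.18 -0.16 -0.  ]
[ 0.46 -0.16 -0.  ]
foot edge [0.42571986 0.15279258 0.084     ]
```

```bash
python3 -m handwheel '[[0.22,-0.16,1,0,0,0],[0.22,-0.16,2.5,0,0,0],[0.22,-0.16,3.7,0,0,0],[0.22,-0.16,3.7,0,0,0]]'; python3 -m handwheel '[[0,0,0.3,0,0,0],[0,0,0.6,0,0,0],[0,0,0.9,0,0,0],[0,0,1.2,0,0,0],[0,0,1.2,0,0,0]]';python3 -c "
from h import *
s=env.sense();print(s['tcp_pos'].round(4),s['time'],s['force'],s['moment'])
c=save('wrist','w13'); crop('w13',200,120,240,180,3.3,'w13a')"
```

```text
time: 32.67
tcp_pos: [0.4254, 0.1471, 0.1219]
ee_rot: [[-0.238, 0.971, -0.003], [0.971, 0.238, 0.0], [0.001, -0.002, -1.0]]
force: [0.4, 0.7, -1.4]
opening: 0.289
time: 33.3
tcp_pos: [0.4261, 0.1473, 0.111]
ee_rot: [[-0.238, 0.971, -0.0], [0.971, 0.238, 0.0], [0.0, -0.0, -1.0]]
force: [-0.0, -0.1, -1.4]
opening: 0.289
[0.4261 0.1473 0.111 ] 33.3 [-0.02999089 -0.14138242 -1.42734827] [0.01657518 0.04927242 0.0390185 ]
```

View pics/w13a.png

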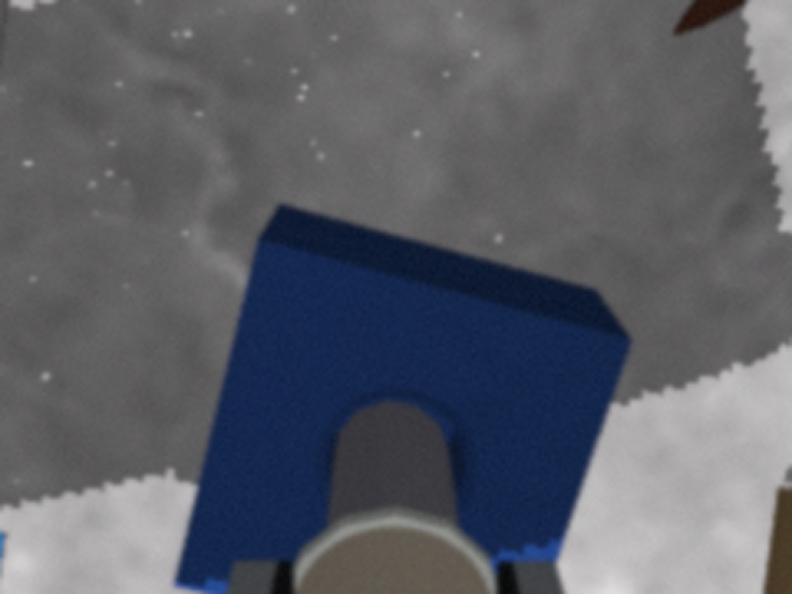

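```bash
python3 -m handwheel '[[0,0,0.3,0,0,0],[0,0,0.6,0,0,0],[0,0,0.9,0,0,0],[0,0,0.9,0,0,0]]'|grep -E "tcp|force"; python3 -m handwheel '[[0,0,0.3,0,0,0],[0,0,0.6,0,0,0],[0,0,0.9,0,0,0],[0,0,0.9,0,0,0]]'|grep -E "tcp|force"
```

```text
tcp_pos: [0.4261, 0.1473, 0.102]
force: [0.3, 0.4, -2.0]
tcp_pos: [0.4261, 0.1473, 0.093]
force: [-0.5, 0.1, -0.6]
```

Free descent. Now the last few millimetres, feeling for the floor.

```bash
for i in 1 2 3 4; do python3 -m handwheel '[[0,0,0.12,0,0,0],[0,0,0.12,0,0,0]]'|grep -E "tcp|force"; done
```

```text
tcp_pos: [0.4263, 0.1473, 0.092]
force: [0.6, 0.1, -0.7]
tcp_pos: [0.4262, 0.1473, 0.0908]
force: [-0.1, 0.2, -0.7]
tcp_pos: [0.4262, 0.1473, 0.0896]
force: [0.3, -0.4, -1.0]
tcp_pos: [0.4263, 0.1473, 0.0884]
force: [-0.3, 0.8, -0.8]
```

```bash
for i in 1 2 3; do python3 -m handwheel '[[0,0,0.05,0,0,0],[0,0,0.05,0,0,0]]'|grep -E "tcp|force"; done
```

```text
tcp_pos: [0.4263, 0.1473, 0.0879]
force: [-0.1, 0.3, -0.9]
tcp_pos: [0.4263, 0.1473, 0.0874]
force: [-0.5, -0.9, -1.0]
tcp_pos: [0.4263, 0.1473, 0.087]
force: [-0.0, 0.4, -1.7]
```

```bash
for i in 1 2 3; do python3 -m handwheel '[[0,0,0.05,0,0,0],[0,0,0.05,0,0,0]]'|grep -E "tcp|force"; done
```

```text
tcp_pos: [0.4264, 0.1474, 0.0869]
force: [-2.0, 0.3, 6.5]
tcp_pos: [0.4265, 0.1475, 0.0868]
force: [-3.9, -1.6, 14.0]
tcp_pos: [0.4267, 0.1476, 0.0868]
force: [-6.3, -1.0, 19.6]
```

```bash
python3 -m handwheel '[[0,0,-0.1,0,0,0],[0,0,-0.1,0,0,0]]'|grep -E "tcp|force"; python3 -m handwheel '[[0,0,0,0,0,0],[0,0,0,0,0,0],[0,0,0,0,0,0],[0,0,0,0,0,0],[0,0,0,0,0,0],[0,0,0,0,0,0],[0,0,0,0,0,0],[0,0,0,0,0,0]]' 0|grep -E "tcp|force|open";python3 -c "
from h import *
c=save('wrist','w14')"
```

```text
tcp_pos: [0.4265, 0.1474, 0.0869]
force: [-2.0, -0.3, 7.0]
tcp_pos: [0.4263, 0.1473, 0.0864]
force: [-0.7, -0.0, -0.6]
opening: 0.999
```

View pics/w14.png

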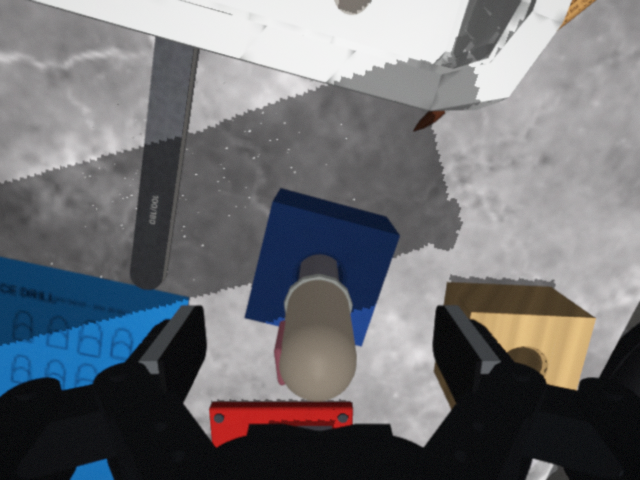

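Fingers open and clear, peg standing in the blue socket at (320,270). Retreat straight up.

```bash
python3 -m handwheel '[[0,0,-2,0,0,0],[0,0,-6,0,0,0],[0,0,-11,0,0,0],[0,0,-16,0,0,0],[0,0,-18,0,0,0],[0,0,-18,0,0,0]]'|grep -E "time|tcp|force|open";python3 -c "
from h import *
c=save('wrist','w15');save('side','d15');crop('d15',230,160,200,150,4,'d15a');crop('w15',230,180,180,160,4,'w15a'); save('scene','s15');crop('s15',200,150,200,150,4,'s15a')"
```

```text
time: 38.9
tcp_pos: [0.427, 0.1476, 0.2677]
force: [-0.8, -0.0, -0.6]
opening: 1.001
```

View pics/d15a.png

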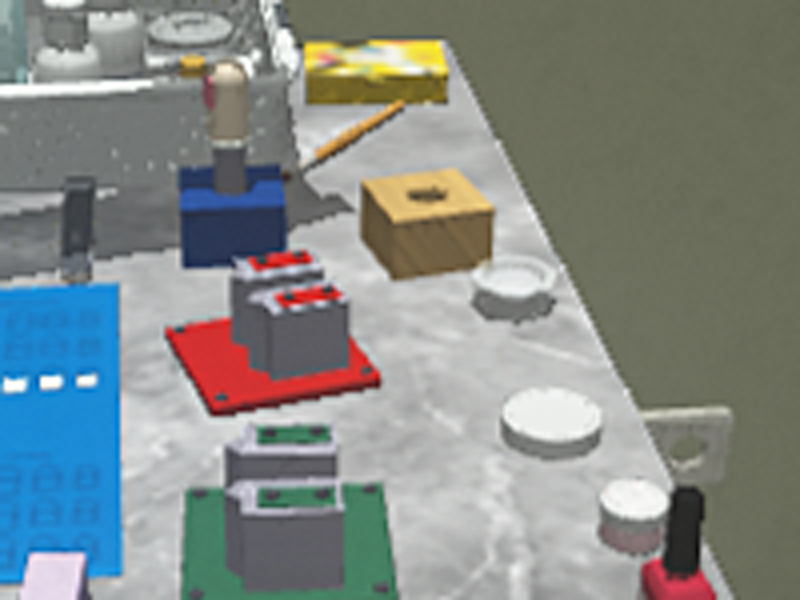

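View pics/s15a.png

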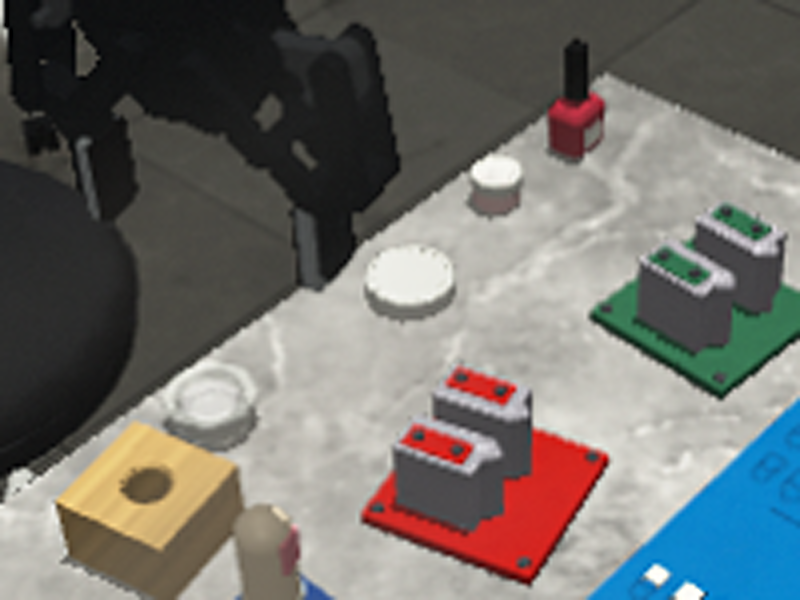

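View pics/w15.png

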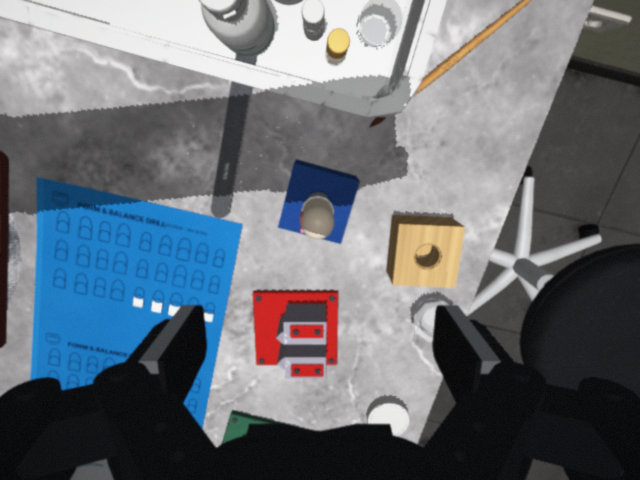

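```bash
python3 -c "
from h import *
c=load('d15');print([proj(c,np.array([.4267,.1474,z])).round(1) for z in (.118,.123,.128)], 230+229/4,160+60/4)
print(env.hand_in())"
```

```text
[array([286.7, 176. ]), array([286.7, 174. ]), array([286.6, 172. ])] 287.25 175.0
the job is handed in; nothing more can be done
None
```

I finished all three steps in order, and the peg is standing in the blue holder with the gripper open and well clear. The job was handed in at about 39 s of the 72 s allowed; the hand-in gave no verdict.

- **Green go gauge:** the shank went in at the mouth and right through, with the foot about 12 mm above the table (4 mm over the base). The side readings stayed within about 1.5 N of zero, so it never met any resistance. It came out with its axis about 45 mm past the base centre (34 mm is clear), and the pictures showed it behind the jaws.
- **Red no-go gauge:** the jaws stopped the shank at about x = −16 mm, so the jaw block sits roughly 10 mm back from its mark. I held 7.5 to 8 N for about 1.5 s, and the peg stayed upright and did not go in. My first touch was slightly off-centre against one jaw, at under 4 N, and I re-centred before pressing.
- **Blue holder:** the gripper met the socket floor at the same height (86.9 mm) as when it held the peg seated in the wooden holder, so the peg is fully home. The side picture put the top of the dome within about 3 mm of where a seated peg's should be. I pressed down to about 20 N before noticing it had bottomed, then eased off and let go.

In the last pictures both gauges, both holders, the dish, lid, pot and polish bottle looked unmoved. The lilac buffer block was only partly in view.

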